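# Right the fallen media bottle and clamp it on the shaker

## Robot

A 6-joint arm with a two-finger parallel gripper is mounted at the origin on a cart in front of the work surface, level with it; the furniture and walls round the work are solid. World frame = base frame: x ahead of the robot, y to its left, z up, the work surface at z = 0. Lengths are in mm, angles in rad, forces in N, time in s.
With the tool pointing down it reaches from about 350 to 875 mm from the base axis. Payload 4.2 kg.
Tool frame: the origin (TCP) lies at the very end of the fingers, on their centre line; the grasp point (between the pads) lies 19 mm behind it; z points along the fingers, y is the line along which they close (so a half turn about z gives the same grasp; the last joint's range is limited). The gripper opens to 85 mm and grips with 20 to 120 N. Pads are 22 mm wide; open, the fingers measure 114 mm over their backs; the gripper's body (76 mm by 85 mm) begins 54 mm behind the grasp point. The pads swing forward as they close: fully open they stand 13 mm farther back than shut.
Start: joints at [-0.986, 0.385, 0.008, 0, -1.194, -0.259], TCP at [200.057, -592.095, 231.312] pointing down, gripper open.
Joint ranges: [-3.14, 3.14], [-1.21, 2.06], [-1.07, 1.41], [-3.16, 2.05], [-2.99, -0.16], [-3.1, 3.1]. Speed limits (rad/s): [2.79, 2.79, 3.14, 3.14, 3.14, 3.14].

## Interface

Orientations are given as a unit quaternion [x, y, z, w].
In Python, from bench import monitor, get_image, camera_info, job_done gives the robot as it stands.
- The arm moves only by the tool send_rows, never from a script. Its argument "series" is a list of rows, each a list of 3 entries, a list of its own where there are three numbers: the shift along the tool's x, y, z in mm, then the turn, a rotation vector about the tool's x, y, z in rad, then the finger opening in mm, from 0 to 85.4. A call has 1 to 8 rows; each row shifts and turns the commanded pose from where the row before left it, along the tool's axes as they then stand; what a row does not reach is not made up. A row lasts 1/10 s, in which the tool goes at most 50 mm and 8.59 degrees, less where a joint would pass 70% of its speed; a pose out of reach is approached as far as the arm can. A call with a gripper value outside its range is refused whole. The fingers move at their own pace and stop on an object; the grip force is fixed at half the most. Time passes only in rows, so rows that do not move let the fingers close. It gives the time, the measured TCP pose, the force, the opening and the grip force at its end, in the units of the state.
- monitor.read_state(): the state, without advancing time (a new reading comes with each control period).
- get_image(name): name is "scene" or "top" or "wrist"; returns the picture (384x512x3 uint8, red, green, blue); there is no depth.
- camera_info(name): a dict with "intrinsics" (3x3 intrinsics, pixels), "R" (3x3) and "t" (3): a world point X has camera coordinates R X + t. Camera axes: x right, y down, z forward; pixel columns grow to the right and rows downward; lengths in mm; the calibration is good to about 2 mm. The wrist camera is an equidistant fisheye: a pixel r from the principal point sees the ray r / f radians off the axis. A picture is of the moment at which its call begins: read the wrist's pose just before it. camera_info takes no time and is no camera call; for the wrist camera it gives the pose at the moment of the call.
- job_done(): hands the job in; it is judged then, once.
The state is a dict: "clock": time; "joints": joint angles; "joint_vel": joint speeds; "joint_efforts": joint torques, N m; "position": TCP position; "ee_rot": TCP orientation; "contact_force": force on the tool from outside, world axes, zero at the start; "wrist_torque": the same for the moment, N m; "gripper_width": finger opening in mm; "grasp_force": force on a finger pad.
Only numpy, scipy, OpenCV 4.12 (cv2) and the standard library are available. Lean on these libraries where they do the work, as an engineer would, in place of code of your own. Each camera call takes 0.05 s, during which the arm holds its last target. There are 200 camera calls.

## Task

The media bottle has fallen over beside the bench shaker. Set it gently upright on the shaker's platform between the two clamping bars, then draw the locking pin so that the spring bar closes on the bottle, and park the pin upright in the notch of the small block at the platform's edge, its collar resting on the block. Leave the other things on the bench where they are.

Things in the scene. Friction and masses are not known exactly. Their poses are not given: they have to be found in the camera images.
- media_bottle: Orange-capped bottle, 116 mm tall, 0.15 to 0.3 kg, lying on the bench at the start. Origin: centre of its foot; z: from foot to cap. Body 55 mm across from z = 0 to 78 mm (to the touch a square block with flats facing its own x and y: it lies on a flat and does not roll), neck 30 mm across from 78 to 96 mm, cap 34 mm across from 96 to 116 mm, tight, does not turn.
- shaker: Bench shaker, fixed, 230 x 246 mm, control panel towards its own -x. Origin: centre of its underside; z up. Flat platform top at z = 80 mm. Along y over the platform run two bars of 16 mm diameter, axes at z = 106 mm: the fixed bar at x = +68 mm and the spring bar, at x = -40 mm when locked. Highest parts besides the pin: z = 123 mm.
- platform (a point): Point on the platform's top surface midway between the fixed bar and the locked spring bar and midway along them; 92 mm are clear between the two bars. Axes as the shaker's.
- spring_bar (a joint): Position of the spring bar in m: 0 = locked open by the pin (up to 2 mm of play), grows as the bar moves towards the fixed bar; about 0.036 when it holds the bottle, 0.060 when it has closed on nothing. Springs push it with about 8 N at 0 and 6 N on the bottle.
- fixed_bar: The fixed rubber-sleeved bar at the far side of the platform. Its origin is on the shaker's underside plane below the bar's axis.
- lock_pin: Locking pin, 70 mm long, upright through the lug on the left (+y) end of the spring bar and in the bore of the boss below. Origin: underside of its collar, on its axis; z up along the pin. Shank 10 mm diameter from z = -37 mm to 0, collar 23 mm from 0 to 4 mm, black grip knob 19 mm diameter from 9 to 33 mm. Drawn straight up 38 mm it is clear of the boss and the lug.
- notch (a point): Where the parked pin's origin belongs: on the top face (z = 123 mm) of the notched block (34 x 32 mm) at the platform's front left. Its vertical groove, 13 mm wide, 43 mm deep, is open at the top and to the shaker's +y: the shank may enter from above or from that side. The point lies 6.5 mm from the groove's closed end, 18 mm from its open side. Axes as the shaker's.
- stain_bottle: Small brown bottle, 50 mm across, 85 mm tall, standing at the back right; a bystander. Origin: centre of its underside.
- beaker: Plastic beaker, 64 mm across, 74 mm tall, at the back right; a bystander. Origin: centre of its underside.
- timer: Bench timer, 66 x 66 x 19 mm, at the back right; a bystander. Origin: centre of its underside.

How it is judged:
By the outcome, as a careful person would: the job done as asked, in the order asked, and still so for the second after the job is handed in, with the robot touching nothing.
It also fails if it takes over 50 s, if anything falls off the work surface, if the arm or the gripper's body presses on something with over 40 N, if the wrist force passes 120 N, or if a joint passes its speed limit or range.

## Working session

There is one attempt and no reset: what is moved stays moved. The work goes in short steps, Python scripts to look and compute and a tool call to move; the robot and the scene stay as the last step left them, time stands still between calls to the robot, and variables do not carry over. Pictures are saved under pics/ and viewed, at most 10 in all, crops included, and the job is handed in when it is done.

Besides the shell and the picture viewer there is one more tool, called after ">>>" as name([rows], argument=value, ...), one row to a line, values as JSON. send_rows: Moves the arm, as the interface text tells. Its arguments: {"type":"object","properties":{"series":{"type":"array"}},"required":["series"]}

```bash
mkdir -p pics; ls
python3 - <<'E'
from bench import monitor,get_image,camera_info
import cv2,numpy as np
np.set_printoptions(precision=4,suppress=True)
s=monitor.read_state();print(s['clock'],s['position'],s['ee_rot'],s['gripper_width'],s['contact_force'])
for n in('scene','top','wrist'):
    c=camera_info(n);print(n,c)
ims=[get_image(n) for n in('scene','top')]
for n,i in zip(('scene','top'),ims):cv2.imwrite(f'pics/{n}0.png',cv2.resize(i[:,:,::-1],None,fx=1.5,fy=1.5))
E
```

```text
pics
0.0 [ 199.8717 -591.5529  230.2115] [-0.1621  0.9868  0.0011 -0.0002] 85.39703918275899 [-0.4355  0.956  -0.7428]
scene {'intrinsics': array([[397.2488,   0.    , 256.2556],
       [  0.    , 397.2488, 197.4363],
       [  0.    ,   0.    ,   1.    ]]), 'R': array([[-0.8497, -0.5268,  0.0224],
       [-0.306 ,  0.4581, -0.8346],
       [ 0.4294, -0.716 , -0.5504]]), 't': array([418.0804, 340.3883, 576.555 ])}
top {'intrinsics': array([[448.6919,   0.    , 263.4978],
       [  0.    , 448.6919, 195.014 ],
       [  0.    ,   0.    ,   1.    ]]), 'R': array([[-0.018 , -0.9995,  0.025 ],
       [-0.9913,  0.0146, -0.1308],
       [ 0.1304, -0.0271, -0.9911]]), 't': array([-162.604,  580.076, 1222.765])}
wrist {'intrinsics': array([[297.3186,   0.    , 254.292 ],
       [  0.    , 297.3186, 195.4154],
       [  0.    ,   0.    ,   1.    ]]), 'R': array([[-0.3211,  0.947 ,  0.0023],
       [ 0.9069,  0.3068,  0.2889],
       [ 0.2729,  0.0948, -0.9574]]), 't': array([622.3991, -37.5513, 379.4911])}
```

View pics/scene0.png

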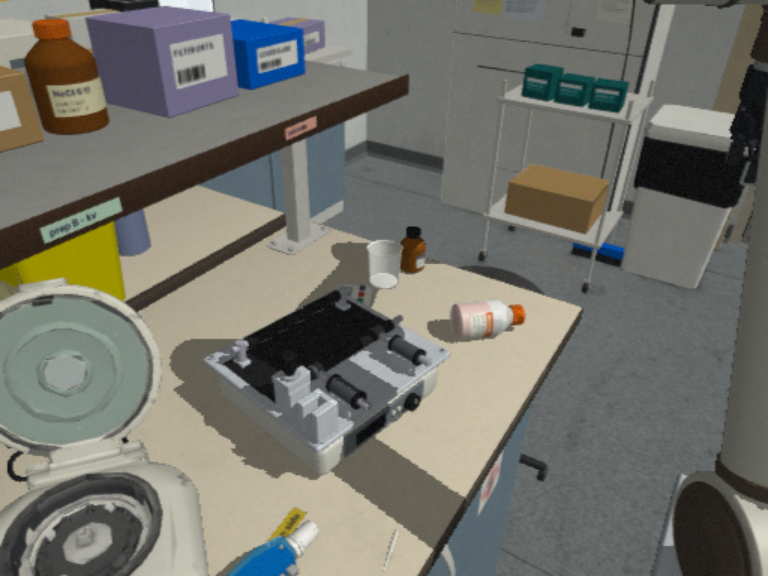

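View pics/top0.png

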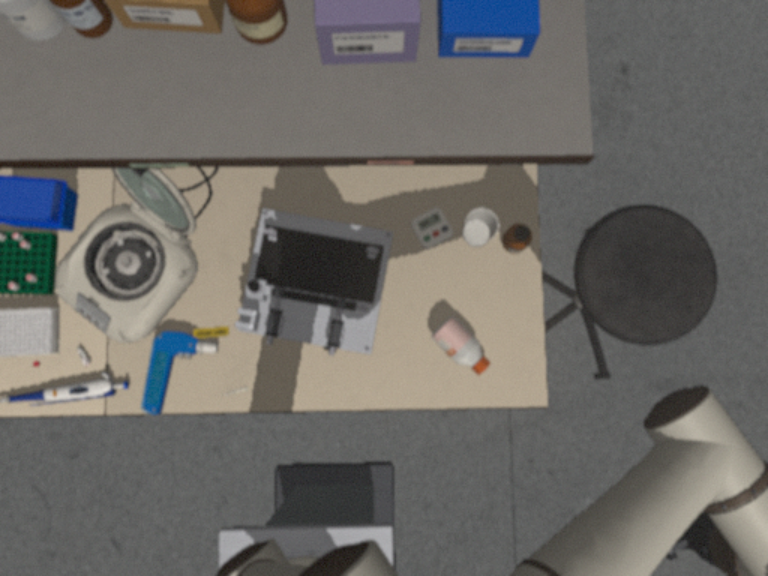

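The bottle lies at the right (top view about (460,345)) with its orange cap towards the robot, and its foot faces away. The shaker is at about (315,280), its panel faces the robot and it is yawed a few degrees. The pin knob is at about (253,285) and the notched block at about (247,318).

```bash
cat > h.py <<'E'
from bench import monitor,get_image,camera_info
import cv2,numpy as np
from scipy.spatial.transform import Rotation as Ro
np.set_printoptions(precision=3,suppress=True)
def ray(n,px,c=None):
    c=c or camera_info(n);K=c['intrinsics'];R=np.array(c['R']);t=np.array(c['t'])
    x=(px[0]-K[0,2])/K[0,0];y=(px[1]-K[1,2])/K[1,1]
    if n=='wrist':
        r=np.hypot(x,y)+1e-12;d=np.array([x/r*np.sin(r),y/r*np.sin(r),np.cos(r)])
    else:d=np.array([x,y,1.]);d/=np.linalg.norm(d)
    return -R.T@t,R.T@d
def onz(n,px,z,c=None):
    o,d=ray(n,px,c);return o+d*(z-o[2])/d[2]
def tri(rs):
    A=sum(np.eye(3)-np.outer(d,d) for o,d in rs);b=sum((np.eye(3)-np.outer(d,d))@o for o,d in rs)
    return np.linalg.solve(A,b)
def proj(n,X,c=None):
    c=c or camera_info(n);K=c['intrinsics'];p=np.array(c['R'])@X+c['t']
    if n=='wrist':
        th=np.arctan2(np.hypot(p[0],p[1]),p[2]);q=p[:2]/np.hypot(p[0],p[1])*th
    else:q=p[:2]/p[2]
    return q*K[0,0]+K[:2,2]
E
python3 - <<'E'
from h import *
im={n:get_image(n) for n in('scene','top')}
cp={}
for n in im:
    np.save(f'pics/{n}.npy',im[n])
    hsv=cv2.cvtColor(im[n],cv2.COLOR_RGB2HSV)
    m=cv2.inRange(hsv,(3,170,120),(16,255,255))
    k,l,st,ce=cv2.connectedComponentsWithStats(m)
    for i in range(1,k):
        if st[i,4]>20: print(n,st[i],ce[i],onz(n,ce[i],27.5))
a=cv2.resize(im['top'][130:250,150:350],None,fx=4,fy=4,interpolation=cv2.INTER_CUBIC)
cv2.imwrite('pics/topc.png',a[:,:,::-1])
b=cv2.resize(im['scene'][170:325,120:310],None,fx=3.8,fy=3.8,interpolation=cv2.INTER_CUBIC)
cv2.imwrite('pics/scenec.png',b[:,:,::-1])
print(-camera_info('top')['R'].T@camera_info('top')['t'])
E
```

```text
scene [ 22  13  25  13 253] [34.87  18.692] [ 3348.229 -1417.134    27.5  ]
scene [340 203  10  12  76] [345.013 208.447] [ 441.294 -338.144   27.5  ]
top [316 240   9   8  39] [320.077 243.692] [ 438.629 -329.051   27.5  ]
[ 412.664 -137.777 1291.824]
```

View pics/topc.png

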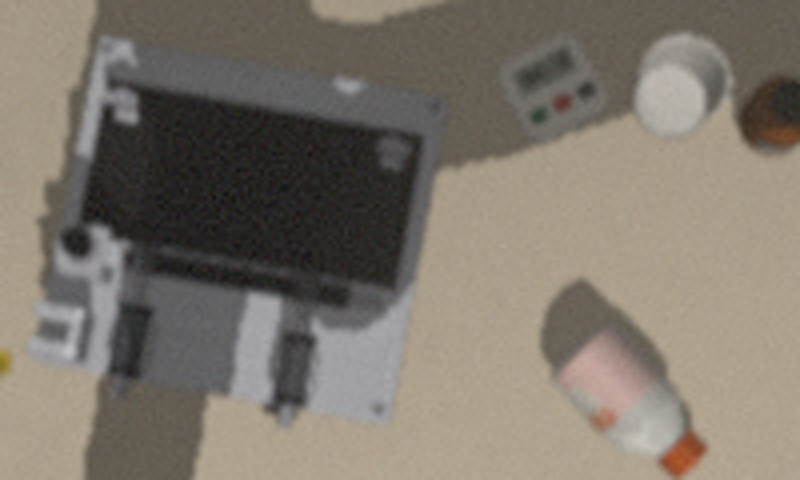

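View pics/scenec.png

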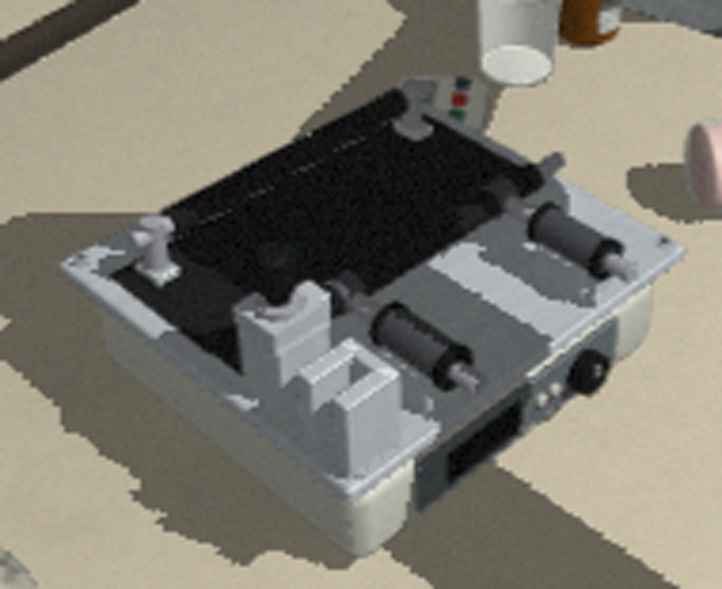

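Crops: the platform plate's corners in the top crop are about (100,38), (443,97), (388,420) and (28,352). The pin knob is at (77,241) and the notch block at (58,332). The bottle runs from its foot at about (583,352) to its cap at about (683,455).

Run:
```python
from h import *
f=lambda p:(p[0]/4+150-.4,p[1]/4+130-.4)
P=[onz('top',f(p),80) for p in[(100,38),(443,97),(388,420),(28,352)]]
for p in P:print(p)
c=np.mean(P,0);print('c',c)
e=(P[0]-P[1]);print('len y',np.linalg.norm(e),'yaw',np.arctan2(-e[0],e[1]));e=P[1]-P[2];print('len x',np.linalg.norm(e),np.arctan2(e[1],e[0]));e=P[3]-P[2];print(np.linalg.norm(e),np.arctan2(-e[0],e[1]))
print('knob',onz('top',f((77,241)),150)); print('notch',onz('top',f((58,332)),123))
g=lambda p:(p[0]/3.8+120-.4,p[1]/3.8+170-.4)
Q=[onz('scene',g(p),80) for p in[(65,265),(405,88),(683,250),(350,490)]]
for p in Q:print(p)
print('foot/cap',onz('top',f((583,352)),40),onz('top',f((683,455)),30), 'beaker',onz('top',f((670,100)),0))
for n in('top','scene'):
    im=np.load(f'pics/{n}.npy');hsv=cv2.cvtColor(im,cv2.COLOR_RGB2HSV)
w=camera_info('wrist');print('wcam',-w['R'].T@w['t'],w['R'][2])
s=monitor.read_state();T=Ro.from_quat(s['ee_rot']);print('cam in tool',T.inv().apply(-w['R'].T@w['t']-s['position']),T.inv().apply(w['R'][2]),T.as_matrix())
```

```text
[731.145  71.34   80.   ]
[ 686.722 -164.35    80.   ]
[ 465.327 -123.555   80.   ]
[515.029 117.854  80.   ]
c [599.556 -24.678  80.   ]
len y 239.83966216326132 yaw -0.18629699235830516
len x 225.12158489152054 -0.18221699782854242
246.4720975625764 -0.2030442766131409
knob [579.768  72.858 150.   ]
notch [524.119  89.562 123.   ]
[729.989  73.034  80.   ]
[ 681.478 -166.42    80.   ]
[ 463.1   -117.858   80.   ]
[510.771 115.623  80.   ]
foot/cap [ 512.238 -260.171   40.   ] [ 439.519 -329.475   30.   ] beaker [ 700.493 -333.429    0.   ]
wcam [ 130.394 -614.024  373.172] [ 0.273  0.094 -0.957]
cam in tool [  73.028    1.377 -142.536] [-0.289  0.     0.957] [[-0.947 -0.32  -0.001]
 [-0.32   0.947  0.001]
 [ 0.     0.001 -1.   ]]
```

>>> send_rows([
  [[-35.5,19.2,3],[0,0,0],85],
  [[-35.5,19.2,3],[0,0,0],85],
  [[-35.5,19.2,3],[0,0,0],85],
  [[-35.5,19.2,3],[0,0,0],85],
  [[-35.5,19.2,3],[0,0,0],85],
  [[-35.5,19.2,3],[0,0,0],85],
  [[-35.5,19.2,3],[0,0,0],85],
  [[-35.5,19.2,3],[0,0,0],85],
])

```text
clock: 1.0
position: [420.8, -354.2, 207.2]
ee_rot: [-0.162, 0.987, 0.0, 0.0]
contact_force: [0.7, -1.1, 0.8]
gripper_width: 84.8
grasp_force: 0.0
```

>>> send_rows([
  [[-35.5,19.2,3],[0,0,0],85],
  [[-35.5,19.2,3],[0,0,0],85],
  [[0,0,0],[0,0,-0.145],85],
  [[0,0,0],[0,0,-0.145],85],
  [[0,0,0],[0,0,-0.145],85],
  [[0,0,0],[0,0,0],85],
  [[0,0,0],[0,0,0],85],
])

```text
clock: 1.7
position: [474.8, -296.5, 201.2]
ee_rot: [-0.37, 0.929, 0.0, -0.0]
contact_force: [0.2, -0.0, 0.2]
gripper_width: 84.8
grasp_force: 0.0
```

```bash
cat > shot.py <<'E'
from h import *
import sys,json
s=monitor.read_state();c=camera_info('wrist');im=get_image('wrist')
n=sys.argv[1]
np.save(f'pics/{n}.npy',im);json.dump({'s':{k:np.array(v).tolist() for k,v in s.items()},'c':{k:np.array(v).tolist() for k,v in c.items()}},open(f'pics/{n}.json','w'))
cv2.imwrite(f'pics/{n}.png',cv2.resize(im[:,:,::-1],None,fx=1.5,fy=1.5))
print(s['clock'],s['joints'],s['position'],s['ee_rot'],s['contact_force'])
E
python3 shot.py w1
```

```text
1.7 [-0.269  0.299 -0.2   -0.    -1.073 -0.544] [ 474.841 -296.548  201.192] [-0.37   0.929  0.    -0.   ] [ 0.211 -0.     0.225]
```

View pics/w1.png

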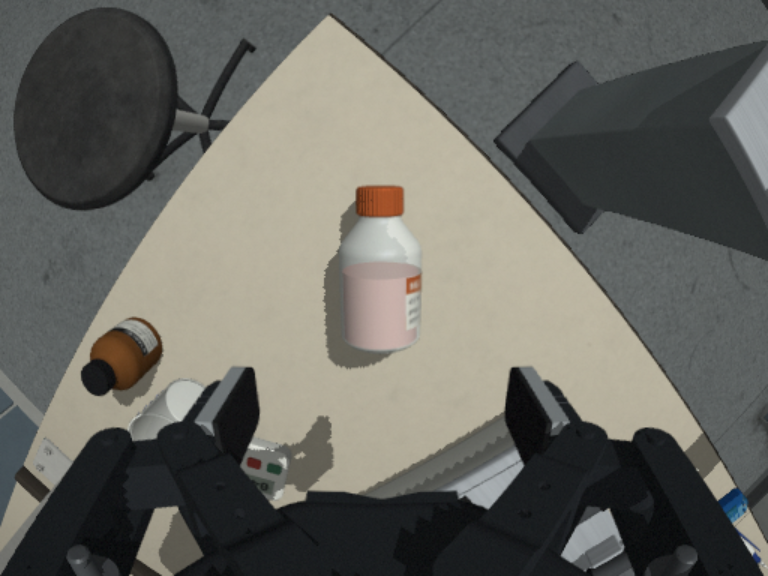

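The wrist view shows the bottle aligned with the tool's x axis: cap end at (380,186), foot edge at (382,348), body sides at columns 342 and 422.

Run:
```python
from h import *
import json
J=json.load(open('pics/w1.json'));c={k:np.array(v) for k,v in J['c'].items()};s=J['s']
T=Ro.from_quat(s['ee_rot'])
im=np.load('pics/w1.npy');hsv=cv2.cvtColor(im,cv2.COLOR_RGB2HSV)
# body pink columns per row
for r in(195,205,215,225):
    row=hsv[r,200:300];pk=np.where((row[:,0]<12)|(row[:,0]>165))[0]
    pk=[p for p in pk if row[p,1]>25]
    print(r,200+min(pk),200+max(pk))
f=lambda p:((p[0]+.5)/1.5-.5,(p[1]+.5)/1.5-.5)
for nm,p,z in[('cap',(380,186),35),('capmid',(380,201),44),('foot',(382,348),52),('L',(342,310),27.5),('R',(422,310),27.5)]:
    X=onz('wrist',f(p),z,c);print(nm,X,'tool',T.inv().apply(X-s['position']))
```

```text
195 230 273
205 229 269
215 230 269
225 230 276
cap [ 433.957 -335.292   35.   ] tool [ 56.316  -0.087 166.196]
capmid [ 440.948 -328.627   44.   ] tool [ 46.658  -0.048 157.195]
foot [ 514.678 -256.834   52.   ] tool [-56.241   1.434 149.189]
L [ 520.65  -292.563   27.5  ] tool [-36.026 -28.63  173.683]
R [ 479.287 -248.939   27.5  ] tool [-35.96   31.486 173.698]
```

>>> send_rows([
  [[0,0,0],[0,-0.13,0],85],
  [[0,0,0],[0,-0.13,0],85],
  [[0,0,0],[0,-0.13,0],85],
  [[0,0,0],[0,-0.13,0],85],
  [[0,0,0],[0,0,0.01],85],
])

```text
clock: 2.25
position: [473.3, -299.1, 200.7]
ee_rot: [-0.35, 0.9, 0.097, 0.239]
contact_force: [-1.0, 0.8, 0.0]
gripper_width: 84.8
grasp_force: 0.0
```

Run:
```python
from h import *
from scipy.optimize import least_squares
s=monitor.read_state();print(s['clock'],s['joints'],s['position'],s['ee_rot'])
print(Ro.from_quat(s['ee_rot']).as_matrix())
D=[([-0.986,0.385,0.008,0,-1.194,-0.259],[200.057,-592.095,231.312],[-0.1621,0.9868,0.0011,-0.0002]),
([-0.269,0.299,-0.2,0,-1.073,-0.544],[474.841,-296.548,201.192],[-0.37,0.929,0,0]),
(s['joints'],s['position'],s['ee_rot'])]
C=None
def fk(j,p,s4,s6):
    L1,L2,h,Lt,d,a=p
    A=Ro.from_euler('z',j[0]);B=A*Ro.from_euler('y',j[1]);E=A*Ro.from_euler('y',j[1]-j[2])
    W=E*Ro.from_euler('x',s4*j[3])*Ro.from_euler('y',-j[4])*Ro.from_euler('x',s6*j[5])
    pos=A.apply([0,-d,h])+B.apply([0,0,L1])+E.apply([L2,0,a])+W.apply([Lt,0,0])
    return pos,W
for s4 in(1,-1):
    W=[fk(j,[500,400,100,200,160,0],s4,-1)[1] for j,_,_ in D]
    Cs=[w.inv()*Ro.from_quat(q) for w,(_,_,q) in zip(W,D)]
    print(s4,[ (Cs[0].inv()*c).magnitude() for c in Cs]); print(Cs[1].as_matrix().round(2).tolist())
    f=lambda p:np.concatenate([fk(j,p,s4,-1)[0]-x for j,x,_ in D])
    r=least_squares(f,[567,421,100,240,160,0]);print(r.x,r.cost,np.abs(r.fun).max())
```

```text
2.25 [-0.581  0.303 -0.089 -0.57  -1.118 -0.009] [ 473.295 -299.069  200.653] [-0.35   0.9    0.097  0.239]
[[-0.641 -0.677  0.362]
 [-0.584  0.736  0.342]
 [-0.498  0.008 -0.867]]
1 [0.0, 0.0031557047996513534, 1.1393474555238958]
[[0.0, 0.0, 1.0], [-1.0, -0.0, 0.0], [0.0, -1.0, 0.0]]
[ 256.656  637.711   93.108 -339.024  158.109 -205.864] 250.6212633190276 12.519715662810484
-1 [0.0, 0.0031557047996513534, 0.0020457513404498603]
[[0.0, 0.0, 1.0], [-1.0, -0.0, 0.0], [0.0, -1.0, 0.0]]
[ 827.322  243.078 -334.098  298.725  151.595  162.436] 2461.4659019573 52.92694574293964
```

```bash
cat > kin.py <<'E'
from h import *
from scipy.optimize import least_squares
import json,os
F='data.json'
C=Ro.from_matrix([[0,0,1],[-1,0,0],[0,-1,0]])
def fk(j,p):
    L1,L2,h,Lt,d0,d1=p
    A=Ro.from_euler('z',j[0]);B=A*Ro.from_euler('y',j[1]);E=A*Ro.from_euler('y',j[1]-j[2])
    V=E*Ro.from_euler('x',-j[3])
    W=V*Ro.from_euler('y',-j[4])*Ro.from_euler('x',-j[5])
    return A.apply([0,-d0,h])+B.apply([0,0,L1])+E.apply([L2,0,0])+V.apply([0,-d1,0])+W.apply([Lt,0,0]),W*C
def data(add=True):
    D=json.load(open(F)) if os.path.exists(F) else [[[-0.986,0.385,0.008,0,-1.194,-0.259],[200.057,-592.095,231.312]],[[-0.269,0.299,-0.2,0,-1.073,-0.544],[474.841,-296.548,201.192]]]
    if add:
        s=monitor.read_state();D.append([list(s['joints']),list(s['position'])]);json.dump(D,open(F,'w'))
    return D
def fit(add=True):
    D=data(add)
    r=least_squares(lambda p:np.concatenate([(fk(j,p)[0]-x) for j,x in D]+[(p-np.array([567,421,100,240,80,80]))*.002]),[567,421,100,240,80,80])
    return r.x,np.abs(r.fun).max()
E
python3 - <<'E'
from kin import *
print(fit())
E
```

```text
(array([563.936, 422.18 , 161.886, 297.698,  -0.357, 160.221]), np.float64(0.2148709956468906))
```

>>> send_rows([
  [[15,0.4,28.3],[0,0,0],85],
  [[15,0.4,28.3],[0,0,0],85],
  [[15,0,28.3],[0,0,0],85],
  [[0,0,0],[0,0,0],85],
])

```text
clock: 2.65
position: [474.2, -291.3, 101.0]
ee_rot: [-0.353, 0.9, 0.101, 0.235]
contact_force: [0.5, 0.3, -0.7]
gripper_width: 84.8
grasp_force: 0.0
```

Run:
```python
from kin import *
print(fit())
s=monitor.read_state();T=Ro.from_quat(s['ee_rot']);print(s['position'],T.as_matrix())
b=np.array([-.727,-.687,0]);g=np.array([474.3,-296.0,27.5])+b*2
print(T.inv().apply(g+T.apply([0,0,21])-s['position']))
```

```text
(array([565.064, 421.795, 160.653, 297.71 ,  -0.287, 160.152]), np.float64(0.250027801220881))
[ 474.211 -291.309  100.993] [[-0.64  -0.683  0.352]
 [-0.588  0.731  0.347]
 [-0.494  0.016 -0.869]]
[40.762 -4.639 82.293]
```

>>> send_rows([
  [[13.6,-2.3,27.4],[0,0,0],85],
  [[13.6,-2.3,27.4],[0,0,0],85],
  [[9,0,18],[0,0,0],85],
  [[4.6,0,9.4],[0,0,0],85],
  [[0,0,0],[0,0,0],85],
  [[0,0,0],[0,0,0],85],
])

```text
clock: 3.25
position: [484.0, -293.4, 15.1]
ee_rot: [-0.355, 0.899, 0.096, 0.239]
contact_force: [0.5, 0.1, -0.0]
gripper_width: 84.7
grasp_force: 0.0
```

```bash
python3 shot.py w2
python3 - <<'E'
from kin import *
s=monitor.read_state();T=Ro.from_quat(s['ee_rot']);print(s['position'])
b=np.array([-.727,-.687,0]);g=np.array([474.3,-296.0,27.5])+b*2
print(T.inv().apply(g+T.apply([0,0,21])-s['position']))
E
```

```text
3.25 [-0.587  0.557 -0.202 -0.719 -0.826  0.271] [ 484.009 -293.379   15.121] [-0.355  0.899  0.096  0.239] [ 0.47   0.114 -0.037]
[ 484.101 -293.469   15.366]
[3.419 4.867 5.07 ]
```

View pics/w2.png

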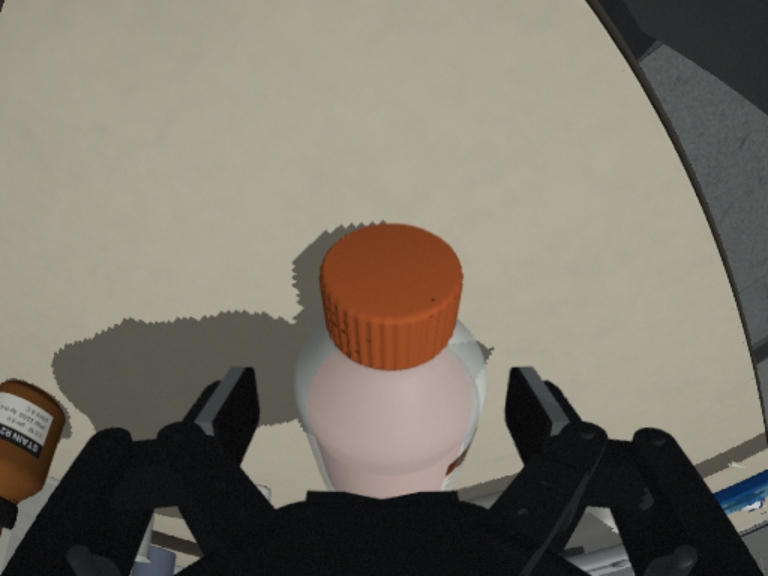

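The cap is at (391,290) and the fingers straddle the body, with their midline at column about 383. The tool needs about 5 mm along +y and 5 mm along z before closing.

>>> send_rows([
  [[3.5,4.8,5],[0,0,0],85],
  [[0,0,0],[0,0,0],85],
  [[0,0,0],[0,0,0],54],
  [[0,0,0],[0,0,0],54],
  [[0,0,0],[0,0,0],40],
  [[0,0,0],[0,0,0],40],
  [[0,0,0],[0,0,0],40],
])

```text
clock: 4.0
position: [480.0, -290.6, 8.3]
ee_rot: [-0.355, 0.899, 0.095, 0.239]
contact_force: [-0.7, -3.3, 5.7]
gripper_width: 54.5
grasp_force: 64.2
```

```bash
cat >> kin.py <<'E'
LO=np.array([-3.14,-1.21,-1.07,-3.16,-2.99,-3.1]);HI=np.array([3.14,2.06,1.41,2.05,-.16,3.1])
P0=[565,421.8,160.7,297.7,-.3,160.2]
def ik(pos,R,j0):
    def f(j):
        x,Q=fk(j,P0);return np.r_[(x-pos)/300,(Q.inv()*R).as_rotvec()]
    r=least_squares(f,np.clip(j0,LO+.01,HI-.01),bounds=(LO+.005,HI-.005));return r.x,np.linalg.norm(r.fun)
E
python3 - <<'E'
from kin import *
print(fit())
s=monitor.read_state();T=Ro.from_quat(s['ee_rot']);p=np.array(s['position']);j=np.array(s['joints'])
print(j,p,s['gripper_width'],s['grasp_force'],T.as_matrix())
# bottle in tool
b=np.array([-.727,-.687,0])
# bottle frame: z=b, x=up ; y = z x x
Bm=np.stack([[0,0,1],np.cross(b,[0,0,1]),b],1);B=Ro.from_matrix(Bm)
foot=np.array([474.3,-296,27.5])-b*57
RB=T.inv()*B;fB=T.inv().apply(foot-p)
print('foot in tool',fB,RB.as_matrix())
yaw=-.19;pl=np.array([598,-24,80])+Ro.from_euler('z',yaw).apply([14,0,0])
rng=np.random.default_rng(0)
for k in range(4):
    # tool heading at final
    for lift in (60,3):
        G=Ro.from_euler('z',yaw+k*np.pi/2)  # bottle final orientation
        Tf=G*RB.inv();pf=pl+[0,0,lift]-Tf.apply(fB)
        best=[]
        for t in range(25):
            j0=rng.uniform(LO,HI) if t else j
            q,e=ik(pf,Tf,j0)
            if e<1e-3 and not any(np.allclose(q,x[0],atol=.05) for x in best):best.append((q,np.abs(q-j).max()))
        print(k,lift,'toolz',Tf.apply([0,0,1]),'p',pf)
        for q,m in best:print('   ',q,m)
E
```

```text
(array([565.306, 421.708, 160.363, 297.688,  -0.288, 160.153]), np.float64(0.2560375347706554))
[-0.589  0.563 -0.214 -0.73  -0.813  0.288] [ 480.038 -290.606    8.31 ] 54.49022520582514 64.22898888587952 [[-0.635 -0.683  0.361]
 [-0.592  0.73   0.341]
 [-0.497  0.002 -0.868]]
foot in tool [-52.179   0.32    7.756] [[-0.497  0.006  0.868]
 [ 0.002  1.    -0.005]
 [-0.868 -0.    -0.497]]
0 60 toolz [-0.852  0.163 -0.497] p [592.9   -23.04  189.139]
    [ 0.095  0.911  0.622 -0.328 -2.287 -1.941] 2.2292468593150563
0 3 toolz [-0.852  0.163 -0.497] p [592.9   -23.04  132.139]
    [ 0.096  0.962  0.575 -0.306 -2.194 -1.904] 2.191935270947977
1 60 toolz [-0.163 -0.852 -0.497] p [608.144 -45.492 189.139]
    [ 0.477  0.647 -0.289  0.754 -1.489 -1.09 ] 1.4838549907882916
1 3 toolz [-0.163 -0.852 -0.497] p [608.144 -45.492 132.139]
    [ 0.475  0.714 -0.325  0.764 -1.413 -1.161] 1.4937365493814652
2 60 toolz [ 0.852 -0.163 -0.497] p [630.596 -30.248 189.139]
    [-0.36   0.247 -0.678 -2.777 -0.425 -1.827] 2.1148609617899687
2 3 toolz [ 0.852 -0.163 -0.497] p [630.596 -30.248 132.139]
    [-0.374  0.389 -0.771 -2.875 -0.65  -1.698] 2.145186446216539
3 60 toolz [ 0.163  0.852 -0.497] p [615.352  -7.796 189.139]
    [-0.305  0.552  0.114 -1.052 -1.451 -2.711] 2.998938666115464
3 3 toolz [ 0.163  0.852 -0.497] p [615.352  -7.796 132.139]
    [-0.308  0.626  0.081 -1.064 -1.4   -2.615] 2.903587386438371
```

>>> send_rows([
  [[-10,0,-17.4],[0,0,0],40],
  [[-20,0,-34.8],[0,0,0],40],
  [[-20,0,-34.8],[0,0,0],40],
  [[-20,0,-34.8],[0,0,0],40],
  [[-20,0,-34.8],[0,0,0],40],
  [[-10,0,-17.4],[0,0,0],40],
  [[0,0,0],[0,0,0],40],
])

```text
clock: 4.7
position: [481.0, -290.3, 210.9]
ee_rot: [-0.355, 0.899, 0.095, 0.24]
contact_force: [0.9, -0.6, -1.9]
gripper_width: 54.1
grasp_force: 63.9
```

```bash
cat > plan.py <<'E'
from kin import *
fB=np.array([-52.2,.3,7.8]);RB=Ro.from_matrix([[-.497,.005,.868],[.002,1,-.005],[-.868,0,-.497]])
def rows(q0,q1,N):
    x0,Q0=fk(q0,P0);out=[]
    for i in range(1,N+1):
        q=q0+(q1-q0)*i/N
        x,Q=fk(q,P0)
        d=Q0.inv().apply(x-x0);r=(Q0.inv()*Q).as_rotvec()
        d=d.round(0);r=r.round(2);out.append([d.tolist(),r.tolist()])
        x0=x0+Q0.apply(d);Q0=Q0*Ro.from_rotvec(r)
    return out,x0,Q0
E
python3 - <<'E'
from plan import *
print(fit()[1])
s=monitor.read_state();j=np.array(s['joints']);print(j,s['position'],s['gripper_width'],s['grasp_force'],s['contact_force'])
yaw=-.195;c=np.array([598,-24.5,80]);pl=c+Ro.from_euler('z',yaw).apply([18,0,0])
Tf=Ro.from_euler('z',yaw+3*np.pi/2)*RB.inv();pf=pl+[0,0,95]-Tf.apply(fB)
q,e=ik(pf,Tf,[-0.305,0.552,0.114,-1.052,-1.451,-2.711]);print(q,e,pf)
R,x,Q=rows(j,q,23)
for r in R:print(r)
print(x)
for i in range(0,24,3):
    y,Y=fk(j+(q-j)*i/23,P0);print(i,y,'foot z',(y+Y.apply(fB))[2],'cap',(y+Y.apply(fB)+116*(Y*RB).apply([0,0,1]))[2])
E
```

```text
0.25826785069816083
[-0.558  0.29  -0.082 -0.564 -1.122 -0.03 ] [ 480.992 -290.291  210.865] 54.13513430578679 63.92201900482178 [ 0.857 -0.617 -1.88 ]
[-0.305  0.514  0.148 -1.047 -1.482 -2.775] 1.3535910965836607e-09 [619.346  -9.177 224.176]
[[-11.0, 3.0, 8.0], [-0.02, -0.02, 0.12]]
[[-11.0, 4.0, 8.0], [-0.03, -0.01, 0.12]]
[[-10.0, 5.0, 8.0], [-0.02, -0.01, 0.12]]
[[-9.0, 7.0, 8.0], [-0.03, -0.01, 0.11]]
[[-8.0, 8.0, 8.0], [-0.03, -0.0, 0.12]]
[[-7.0, 8.0, 9.0], [-0.03, -0.0, 0.12]]
[[-7.0, 9.0, 8.0], [-0.03, -0.0, 0.12]]
[[-4.0, 10.0, 9.0], [-0.03, 0.0, 0.11]]
[[-4.0, 10.0, 9.0], [-0.02, 0.01, 0.12]]
[[-2.0, 11.0, 9.0], [-0.03, 0.02, 0.12]]
[[-2.0, 10.0, 9.0], [-0.02, 0.01, 0.12]]
[[1.0, 11.0, 9.0], [-0.03, 0.02, 0.11]]
[[1.0, 10.0, 9.0], [-0.01, 0.03, 0.12]]
[[3.0, 10.0, 9.0], [-0.02, 0.02, 0.12]]
[[4.0, 9.0, 9.0], [-0.01, 0.03, 0.11]]
[[4.0, 9.0, 10.0], [-0.01, 0.03, 0.12]]
[[6.0, 8.0, 9.0], [-0.01, 0.03, 0.11]]
[[6.0, 7.0, 10.0], [-0.01, 0.03, 0.12]]
[[7.0, 7.0, 9.0], [0.01, 0.02, 0.12]]
[[8.0, 5.0, 10.0], [0.0, 0.03, 0.11]]
[[8.0, 4.0, 10.0], [0.01, 0.03, 0.12]]
[[9.0, 3.0, 10.0], [0.01, 0.03, 0.11]]
[[8.0, 2.0, 9.0], [0.02, 0.03, 0.12]]
[618.86   -9.424 224.305]
0 [ 480.93  -290.297  210.862] foot z 230.08567622868264 cap 229.95736429756826
3 [ 504.323 -255.783  207.506] foot z 226.69897166697817 cap 225.33392370585506
6 [ 526.326 -220.171  205.772] foot z 219.23781297636245 cap 227.37117678256996
9 [ 546.8   -183.696  205.632] foot z 208.4461299563814 cap 235.3345905183649
12 [ 565.63  -146.599  207.041] foot z 196.02959782917233 cap 247.5604030877165
15 [ 582.722 -109.125  209.931] foot z 184.33515963793283 cap 261.75470975326596
18 [598.005 -71.515 214.217] foot z 175.91031105784415 cap 275.4044719754488
21 [611.435 -34.009 219.796] foot z 173.02713271691877 cap 286.22150147139314
```

>>> send_rows([
  [[-11,3,8],[-0.02,-0.02,0.12],40],
  [[-11,4,8],[-0.03,-0.01,0.12],40],
  [[-10,5,8],[-0.02,-0.01,0.12],40],
  [[-9,7,8],[-0.03,-0.01,0.11],40],
  [[-8,8,8],[-0.03,0,0.12],40],
  [[-7,8,9],[-0.03,0,0.12],40],
  [[-7,9,8],[-0.03,0,0.12],40],
  [[-4,10,9],[-0.03,0,0.11],40],
])

```text
clock: 5.5
position: [538.4, -194.4, 199.4]
ee_rot: [0.07, 0.938, 0.306, 0.149]
contact_force: [-0.2, -0.5, -2.7]
gripper_width: 54.4
grasp_force: 63.9
```

>>> send_rows([
  [[-4,10,9],[-0.02,0.01,0.12],40],
  [[-2,11,9],[-0.03,0.02,0.12],40],
  [[-2,10,9],[-0.02,0.01,0.12],40],
  [[1,11,9],[-0.03,0.02,0.11],40],
  [[1,10,9],[-0.01,0.03,0.12],40],
  [[3,10,9],[-0.02,0.02,0.12],40],
  [[4,9,9],[-0.01,0.03,0.11],40],
  [[4,9,10],[-0.01,0.03,0.12],40],
])

```text
clock: 6.3
position: [586.7, -95.4, 204.9]
ee_rot: [0.446, 0.788, 0.417, -0.082]
contact_force: [1.1, 0.1, -2.1]
gripper_width: 54.3
grasp_force: 63.9
```

>>> send_rows([
  [[6,8,9],[-0.01,0.03,0.11],40],
  [[6,7,10],[-0.01,0.03,0.12],40],
  [[7,7,9],[0.01,0.02,0.12],40],
  [[8,5,10],[0,0.03,0.11],40],
  [[8,4,10],[0.01,0.03,0.12],40],
  [[0,0,0],[0,0,0],40],
  [[0,0,0],[0,0,0],40],
])

```text
clock: 7.0
position: [610.4, -33.8, 214.6]
ee_rot: [0.618, 0.623, 0.407, -0.251]
contact_force: [0.2, 0.5, -2.7]
gripper_width: 54.8
grasp_force: 63.9
```

```bash
python3 shot.py w3
python3 - <<'E'
from plan import *
print(fit()[1])
s=monitor.read_state();j=np.array(s['joints']);T=Ro.from_quat(s['ee_rot']);print(j,s['gripper_width'],s['grasp_force'])
B=T*RB;print('bottle',B.as_matrix(),s['position']+T.apply(fB))
ims=[get_image(n) for n in('top','scene')]
np.save('pics/top2.npy',ims[0]);np.save('pics/scene2.npy',ims[1])
cv2.imwrite('pics/scene2.png',cv2.resize(ims[1][:,:,::-1],None,fx=1.5,fy=1.5))
E
```

```text
7.0 [-0.325  0.5    0.123 -1.002 -1.447 -2.536] [610.363 -33.829 214.575] [ 0.618  0.623  0.407 -0.251] [ 0.167  0.503 -2.732]
0.25815972566158507
[-0.326  0.499  0.124 -1.002 -1.447 -2.537] 54.60585998933025 63.908082246780396
bottle [[-0.109  0.975 -0.194]
 [-0.992 -0.094  0.086]
 [ 0.065  0.202  0.977]] [617.971 -57.306 168.457]
```

View pics/w3.png

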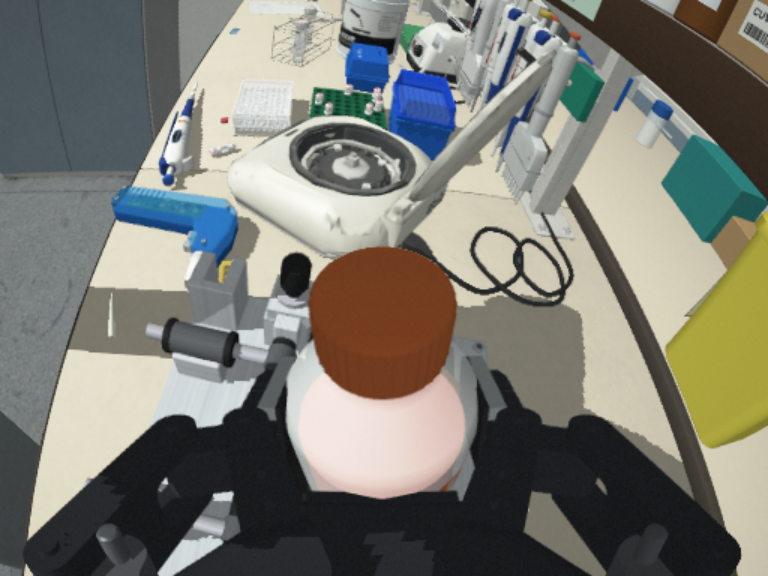

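The bottle is held. The cap's top face is centred near (382,305), the pin knob is at (296,275) and the notch block at (217,270). I'll check how the bottle hangs in the other views.

View pics/scene2.png

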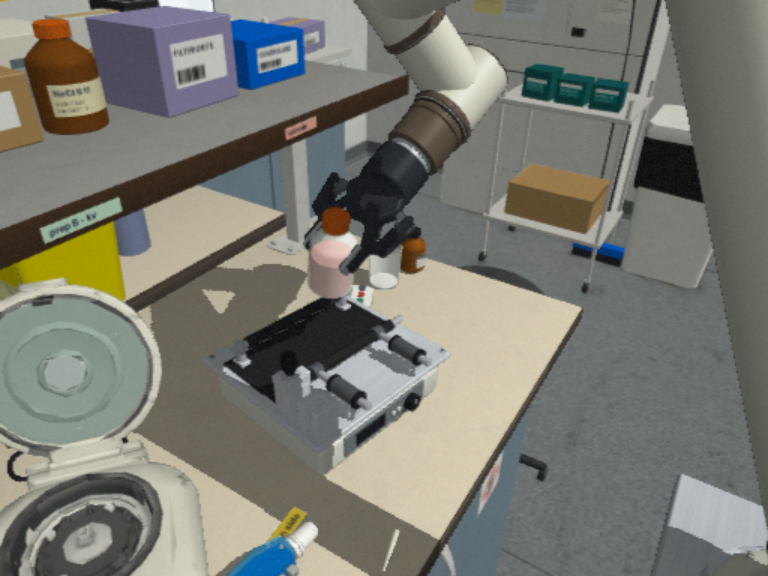

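Run:
```python
from plan import *
for n in('w2','w3'):
    J=json.load(open(f'pics/{n}.json'));c={k:np.array(v) for k,v in J['c'].items()};s=J['s'];T=Ro.from_quat(s['ee_rot'])
    im=np.load(f'pics/{n}.npy');hsv=cv2.cvtColor(im,cv2.COLOR_RGB2HSV)
    m=cv2.inRange(hsv,(3,150,60),(16,255,255));k,l,st,ce=cv2.connectedComponentsWithStats(m)
    i=max((i for i in range(1,k)),key=lambda i:st[i,4]);print(n,st[i],ce[i])
    # predicted
    if n=='w2':
        b=np.array([-.727,-.687,0]);cap=np.array([474.3,-296,27.5])+b*59
        capt=T.inv().apply(cap-s['position'])
    else: capt=fB+116*RB.apply([0,0,1])
    for nm,X in(('capcentre',capt),('foot',None)):
        if X is not None:print(nm,X,(proj('wrist',s['position']+T.apply(X),c)+.5)*1.5-.5)
```

```text
w2 [ 213  149   95   98 7467] [260.098 196.592]
capcentre [ 52.778   4.504 -44.459] [396.997 252.511]
w3 [ 206  165   98  101 7949] [254.661 213.715]
capcentre [ 48.465  -0.242 -49.839] [380.915 286.253]
```

Run:
```python
from plan import *
f=lambda p:(p[0]/4+150-.4,p[1]/4+130-.4);g=lambda p:(p[0]/3.8+120-.4,p[1]/3.8+170-.4);h=lambda p:((p[0]+.5)/1.5-.5,(p[1]+.5)/1.5-.5)
J=json.load(open('pics/w3.json'));c3={k:np.array(v) for k,v in J['c'].items()}
for a,b in zip([(100,38),(443,97),(388,420),(28,352)],[(65,265),(405,88),(683,250),(350,490)]):print(tri([ray('top',f(a)),ray('scene',g(b))]))
rt,rs,rw=ray('top',f((77,241))),ray('scene',h((289,360))),ray('wrist',h((296,273)),c3)
print('knob',tri([rt,rs,rw]),tri([rt,rw]),tri([rs,rw]),tri([rt,rs]))
for z in(140,145,150,155):print(z,onz('top',f((77,241)),z),onz('wrist',h((296,273)),z,c3),onz('scene',h((289,360)),z))
S=Ro.from_euler('z',-.195);O=np.array([598,-24.5,0])
K=tri([rt,rs,rw]);print('knob local',S.inv().apply(K-O))
im=np.load('pics/w3.npy');cv2.imwrite('pics/w3c.png',cv2.resize(im[160:280,90:230],None,fx=5,fy=5,interpolation=cv2.INTER_CUBIC)[:,:,::-1])
```

```text
[731.643  71.673  78.302]
[ 684.238 -165.656   80.063]
[ 465.514 -123.507   75.131]
[512.928 116.606  80.221]
knob [580.657  73.674 146.826] [580.515  73.465 147.052] [580.873  73.794 146.834] [580.561  73.658 146.817]
140 [581.231  74.703 140.   ] [581.009  79.789 140.   ] [586.598  67.606 140.   ]
145 [580.499  73.78  145.   ] [580.878  75.377 145.   ] [582.453  72.135 145.   ]
150 [579.768  72.858 150.   ] [580.746  70.965 150.   ] [578.307  76.665 150.   ]
155 [579.036  71.936 155.   ] [580.614  66.553 155.   ] [574.162  81.194 155.   ]
knob local [-36.037  92.952 146.826]
```

View pics/w3c.png

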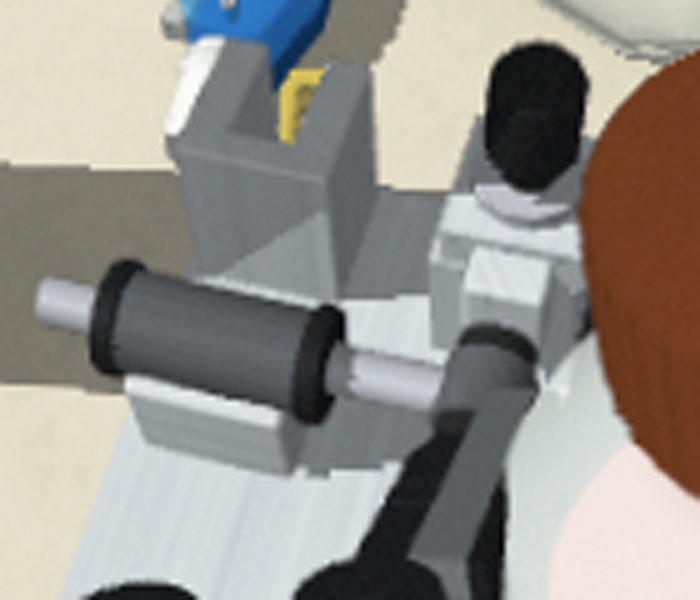

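The crop shows the block's top near edge from (175,143) to (327,180), its groove opening away from the camera (to +y), and the knob at (537,115). The knob triangulates consistently across the three views.

Run:
```python
from plan import *
J=json.load(open('pics/w3.json'));c3={k:np.array(v) for k,v in J['c'].items()}
S=Ro.from_euler('z',-.195);O=np.array([600,-25,0])
cc=lambda p:((p[0]+.5)/5-.5+90,(p[1]+.5)/5-.5+160)
for nm,p in dict(A=(175,145),B=(327,181),gL=(234,130),gR=(292,145),farR=(370,66),farL=(222,38),farRi=(335,62),farLi=(268,45)).items():
    X=onz('wrist',cc(p),123,c3);print(nm,X,S.inv().apply(X-O))
f=lambda p:(p[0]/4+150-.4,p[1]/4+130-.4)
X=onz('top',f((58,332)),123);print('top notch',X,S.inv().apply(X-O))
# placing
fB=np.array([-55.7,.3,9.8])
s=monitor.read_state();j=np.array(s['joints']);T=Ro.from_quat(s['ee_rot']);p=np.array(s['position'])
pl=O+Ro.from_euler('z',-.195).apply([19,0,80])
Tf=Ro.from_euler('z',-.195+3*np.pi/2)*RB.inv()
pf=pl+[0,0,60]-Tf.apply(fB);print('rot left',(T.inv()*Tf).as_rotvec(),'shift tool',T.inv().apply(pf-p),'final tool frame down dir',Tf.inv().apply([0,0,-1]),pf)
print(ik(pf,Tf,j),ik(pf-[0,0,58],Tf,j))
```

```text
A [508.277  80.946 123.   ] [-110.513   86.165  123.   ]
B [540.39   73.866 123.   ] [-77.637  85.441 123.   ]
gL [519.814  85.595 123.   ] [-100.096   92.961  123.   ]
gR [532.253  82.481 123.   ] [-87.29   92.316 123.   ]
farR [545.786 104.817 123.   ] [-78.341 116.852 123.   ]
farL [512.948 110.738 123.   ] [-111.704  116.298  123.   ]
farRi [538.27 105.44 123.  ] [-85.835 116.007 123.   ]
farLi [523.277 109.347 123.   ] [-101.301  116.935  123.   ]
top notch [524.119  89.562 123.   ] [-96.641  97.687 123.   ]
rot left [0.024 0.056 0.225] shift tool [-6.329  4.318 34.728] final tool frame down dir [-0.868  0.005  0.497] [622.346  -9.871 193.207]
(array([-0.305,  0.554,  0.132, -1.052, -1.454, -2.726]), np.float64(1.731248262859495e-13)) (array([-0.308,  0.629,  0.098, -1.064, -1.403, -2.629]), np.float64(1.7741571823130055e-10))
```

>>> send_rows([
  [[-3,2,17],[0.01,0.03,0.11],40],
  [[-4,2,17],[0.01,0.03,0.11],40],
  [[0,0,0],[0,0,0],40],
  [[0,0,0],[0,0,0],40],
])

```text
clock: 7.55
position: [621.6, -10.6, 193.6]
ee_rot: [0.668, 0.549, 0.39, -0.318]
contact_force: [0.2, -0.2, -2.2]
gripper_width: 54.5
grasp_force: 63.9
```

```bash
cat > place.py <<'E'
from plan import *
import sys
fB=np.array([-55.7,.3,9.8])
lift=float(sys.argv[1]);O=np.array([600,-25,0])
s=monitor.read_state();T=Ro.from_quat(s['ee_rot']);p=np.array(s['position'])
pl=O+Ro.from_euler('z',-.195).apply([19,0,80])
Tf=Ro.from_euler('z',-.195+3*np.pi/2)*RB.inv();pf=pl+[0,0,lift]-Tf.apply(fB)
print('rot left',(T.inv()*Tf).as_rotvec(),'shift tool',T.inv().apply(pf-p),p,pf,s['contact_force'],s['gripper_width'],s['grasp_force'])
print('foot',p+T.apply(fB),'axis',(T*RB).apply([0,0,1]))
E
python3 place.py 60
```

```text
rot left [ 0.004 -0.003  0.008] shift tool [0.149 0.622 0.969] [621.556 -10.647 193.554] [622.346  -9.871 193.207] [ 0.238 -0.216 -2.2  ] 54.47707697721 63.918821811676025
foot [618.352 -29.376 140.285] axis [-0.009 -0.002  1.   ]
```

>>> send_rows([
  [[-17,0.6,11],[0.004,-0.003,0.008],40],
  [[-17.4,0,9.9],[0,0,0],40],
  [[-8.7,0,5],[0,0,0],40],
  [[-1.7,0,1],[0,0,0],40],
  [[-1.7,0,1],[0,0,0],40],
  [[0,0,0],[0,0,0],40],
])

```text
clock: 8.15
position: [622.8, -9.1, 140.1]
ee_rot: [0.67, 0.547, 0.387, -0.32]
contact_force: [-1.0, -0.0, -1.6]
gripper_width: 54.5
grasp_force: 63.9
```

```bash
python3 place.py 0
```

```text
rot left [ 0.001 -0.001 -0.001] shift tool [-6.363 -0.222  2.666] [622.766  -9.099 140.054] [622.346  -9.871 133.207] [-0.996 -0.011 -1.554] 54.51794825744466 63.94169569015503
foot [619.015 -27.826  86.82 ] axis [ 0.    -0.001  1.   ]
```

>>> send_rows([
  [[-1.7,0,1],[0,0,0],40],
  [[-0.9,0,0.5],[0,0,0],40],
  [[-0.9,0,0.5],[0,0,0],40],
  [[0,0,0],[0,0,0],40],
])

```text
clock: 8.55
position: [622.4, -8.9, 135.5]
ee_rot: [0.67, 0.547, 0.387, -0.32]
contact_force: [0.0, 0.7, -3.0]
gripper_width: 54.6
grasp_force: 63.9
```

>>> send_rows([
  [[-0.9,0,0.5],[0,0,0],40],
  [[-0.9,0,0.5],[0,0,0],40],
  [[0,0,0],[0,0,0],40],
])

```text
clock: 8.85
position: [622.3, -8.9, 133.2]
ee_rot: [0.67, 0.546, 0.387, -0.321]
contact_force: [-0.8, -0.0, -1.8]
gripper_width: 54.5
grasp_force: 63.9
```

>>> send_rows([
  [[-0.9,0,0.5],[0,0,0],40],
  [[0,0,0],[0,0,0],40],
])

```text
clock: 9.05
position: [622.4, -8.9, 132.8]
ee_rot: [0.67, 0.547, 0.387, -0.321]
contact_force: [-1.9, -1.3, -0.3]
gripper_width: 54.8
grasp_force: 64.2
```

>>> send_rows([
  [[-0.9,0,0.5],[0,0,0],40],
  [[0,0,0],[0,0,0],40],
])

```text
clock: 9.25
position: [622.4, -8.9, 132.8]
ee_rot: [0.669, 0.547, 0.387, -0.321]
contact_force: [-2.4, -1.2, 4.8]
gripper_width: 54.3
grasp_force: 64.6
```

>>> send_rows([
  [[-0.9,0,0.5],[0,0,0],40],
  [[0,0,0],[0,0,0],40],
])

```text
clock: 9.45
position: [622.3, -8.9, 132.8]
ee_rot: [0.669, 0.547, 0.388, -0.321]
contact_force: [-2.9, -1.1, 9.1]
gripper_width: 54.5
grasp_force: 64.9
```

>>> send_rows([
  [[0.9,0,-0.5],[0,0,0],40],
  [[0,0,0],[0,0,0],58],
  [[0,0,0],[0,0,0],62],
  [[0,0,0],[0,0,0],68],
  [[0,0,0],[0,0,0],72],
  [[0,0,0],[0,0,0],72],
])

```text
clock: 10.05
position: [622.4, -8.9, 131.1]
ee_rot: [0.67, 0.546, 0.387, -0.321]
contact_force: [-0.8, 0.7, 0.2]
gripper_width: 72.3
grasp_force: 0.0
```

>>> send_rows([
  [[0,0,-10],[0,0,0],72],
  [[0,0,-25],[0,0,0],72],
  [[0,0,-40],[0,0,0],72],
  [[0,0,-45],[0,0,0],72],
  [[0,0,-40],[0,0,0],72],
  [[0,0,0],[0,0,0],72],
])

```text
clock: 10.65
position: [595.7, -150.9, 213.5]
ee_rot: [0.671, 0.547, 0.388, -0.316]
contact_force: [0.6, 0.8, -1.4]
gripper_width: 71.8
grasp_force: 0.0
```

```bash
python3 shot.py w4
python3 - <<'E'
from plan import *
a,b=get_image('scene'),get_image('top')
np.save('pics/scene4.npy',a);np.save('pics/top4.npy',b)
A=cv2.resize(a[130:330,110:330],None,fx=3,fy=3,interpolation=cv2.INTER_CUBIC);B=cv2.resize(b[120:260,140:240],None,fx=2,fy=2)
A[:280,460:][:,:200]=B
cv2.imwrite('pics/s4.png',A[:,:,::-1])
# plan to above pin
S=Ro.from_euler('z',-.195);O=np.array([600,-25,0])
s=monitor.read_state();j=np.array(s['joints'])
K=np.array([580.7,73.7,0])
# tool-down yaw options: tool y along shaker x or y
for yw in np.arange(-4,4)*np.pi/4-.195:
    M=np.stack([[np.cos(yw),np.sin(yw),0],[np.sin(yw),-np.cos(yw),0],[0,0,-1]],1)
    for z in(230,):
        q,e=ik(K+[0,0,z],Ro.from_matrix(M),j)
        if e<1e-3:print(yw,q,np.abs(q-j).max())
E
```

```text
10.65 [-0.506  0.597  0.258 -0.978 -1.648 -2.697] [ 595.73  -150.914  213.53 ] [ 0.671  0.547  0.388 -0.316] [ 0.593  0.804 -1.397]
-3.336592653589793 [ 0.403  0.318 -0.095 -0.    -1.157 -2.169] 0.9813445907552106
-2.5511944901923447 [ 0.403  0.318 -0.095 -0.    -1.157 -1.383] 1.3132110325660737
2.161194490192345 [ 0.403  0.318 -0.095 -0.    -1.157 -2.954] 0.9813445908923062
```

View pics/s4.png

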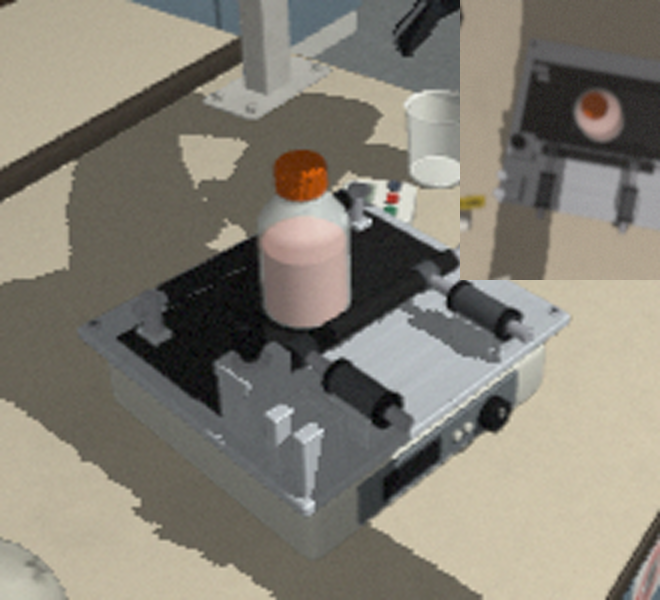

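The bottle stands upright between the bars, at about (304,260) in the crop, and the inset top view agrees. Next I go over it to the pin.

Run:
```python
from plan import *
s=monitor.read_state();j=np.array(s['joints'])
yw=-3.3366
M=Ro.from_matrix(np.stack([[np.cos(yw),np.sin(yw),0],[np.sin(yw),-np.cos(yw),0],[0,0,-1]],1))
q1,e=ik(np.array([540,-10,300.]),M,[0.403,.318,-.095,0,-1.157,-2.169]);print(q1,e)
R,x,Q=rows(j,q1,11)
for r in R:print(r)
for i in range(12):print(fk(j+(q1-j)*i/11,P0)[0].round(0),end=' ')
print(x,M.inv().apply(np.array([580.7,73.7,215])-x))
```

```text
[ 0.282  0.197 -0.084  0.    -1.29  -2.048] 6.638211348100364e-12
[[7.0, -16.0, 19.0], [0.07, -0.09, -0.1]]
[[10.0, -13.0, 14.0], [0.07, -0.1, -0.1]]
[[12.0, -10.0, 11.0], [0.07, -0.08, -0.11]]
[[13.0, -7.0, 6.0], [0.07, -0.09, -0.12]]
[[14.0, -3.0, 3.0], [0.07, -0.08, -0.13]]
[[13.0, -0.0, -2.0], [0.07, -0.08, -0.13]]
[[12.0, 3.0, -5.0], [0.06, -0.08, -0.14]]
[[11.0, 6.0, -9.0], [0.07, -0.07, -0.14]]
[[8.0, 9.0, -12.0], [0.06, -0.08, -0.15]]
[[6.0, 11.0, -15.0], [0.06, -0.07, -0.15]]
[[2.0, 13.0, -19.0], [0.06, -0.07, -0.15]]
[ 595. -145.  210.] [ 584. -123.  208.] [ 572. -104.  207.] [562. -88. 208.] [552. -76. 212.] [545. -65. 217.] [539. -56. 225.] [535. -48. 236.] [534. -40. 249.] [534. -32. 264.] [537. -22. 281.] [540. -10. 300.] [539.673 -10.392 300.249] [-23.954  90.448  85.249]
```

>>> send_rows([
  [[18,0,-10],[0,0,0],60],
  [[18,0,-10],[0,0,0],60],
  [[0,0,0],[0,0,0],50],
])

```text
clock: 11.1
position: [596.6, -144.0, 254.1]
ee_rot: [0.669, 0.548, 0.387, -0.319]
contact_force: [1.3, 1.2, 0.6]
gripper_width: 50.2
grasp_force: 0.0
```

Run:
```python
from plan import *
s=monitor.read_state();j=np.array(s['joints'])
yw=-3.3366
M=Ro.from_matrix(np.stack([[np.cos(yw),np.sin(yw),0],[np.sin(yw),-np.cos(yw),0],[0,0,-1]],1))
q1,e=ik(np.array([540,-10,300.]),M,[0.403,.318,-.095,0,-1.157,-2.169]);print(q1,e)
R,x,Q=rows(j,q1,14)
for r in R:print(r,round(np.linalg.norm(r[1]),3))
print(s['position'],x,Q.inv().apply(np.array([580.7,73.7,215])-x),(Q.inv()*M).as_rotvec())
```

```text
[ 0.282  0.197 -0.084  0.    -1.29  -2.048] 6.638211348100364e-12
[[3.0, -12.0, 17.0], [0.05, -0.07, -0.07]] 0.111
[[5.0, -11.0, 14.0], [0.05, -0.08, -0.08]] 0.124
[[6.0, -9.0, 12.0], [0.05, -0.07, -0.08]] 0.117
[[7.0, -8.0, 10.0], [0.05, -0.07, -0.09]] 0.124
[[9.0, -5.0, 7.0], [0.06, -0.06, -0.09]] 0.124
[[8.0, -4.0, 5.0], [0.05, -0.07, -0.1]] 0.132
[[9.0, -2.0, 3.0], [0.05, -0.06, -0.1]] 0.127
[[9.0, -0.0, -0.0], [0.06, -0.06, -0.11]] 0.139
[[8.0, 2.0, -2.0], [0.05, -0.06, -0.11]] 0.135
[[8.0, 4.0, -4.0], [0.05, -0.06, -0.11]] 0.135
[[6.0, 6.0, -7.0], [0.05, -0.06, -0.12]] 0.143
[[4.0, 7.0, -8.0], [0.05, -0.05, -0.12]] 0.139
[[3.0, 9.0, -10.0], [0.05, -0.06, -0.13]] 0.152
[[1.0, 10.0, -12.0], [0.05, -0.06, -0.12]] 0.143
[ 596.597 -144.021  254.14 ] [540.024 -10.166 299.58 ] [-23.204  90.426  84.418] [-0.003  0.004 -0.001]
```

>>> send_rows([
  [[3,-12,17],[0.05,-0.07,-0.07],50],
  [[5,-11,14],[0.05,-0.08,-0.08],50],
  [[6,-9,12],[0.05,-0.07,-0.08],50],
  [[7,-8,10],[0.05,-0.07,-0.09],50],
  [[9,-5,7],[0.06,-0.06,-0.09],50],
  [[8,-4,5],[0.05,-0.07,-0.1],50],
  [[9,-2,3],[0.05,-0.06,-0.1],50],
  [[9,0,0],[0.06,-0.06,-0.11],50],
])

```text
clock: 11.9
position: [537.1, -51.9, 242.2]
ee_rot: [0.43, 0.875, 0.161, -0.154]
contact_force: [0.3, 0.0, -0.3]
gripper_width: 50.1
grasp_force: 0.0
```

>>> send_rows([
  [[8,2,-2],[0.05,-0.06,-0.11],50],
  [[8,4,-4],[0.05,-0.06,-0.11],50],
  [[6,6,-7],[0.05,-0.06,-0.12],50],
  [[4,7,-8],[0.05,-0.05,-0.12],50],
  [[3,9,-10],[0.05,-0.06,-0.13],50],
  [[1,10,-12],[0.05,-0.06,-0.12],50],
  [[0,0,0],[0,0,0],50],
])

```text
clock: 12.6
position: [539.0, -8.6, 298.3]
ee_rot: [0.096, 0.995, -0.001, 0.0]
contact_force: [0.6, 0.0, 0.5]
gripper_width: 50.0
grasp_force: 0.0
```

```bash
cat > down.py <<'E'
from plan import *
import sys
t=np.array([float(v) for v in sys.argv[1:4]])
s=monitor.read_state();T=Ro.from_quat(s['ee_rot']);yw=-3.3366
M=Ro.from_matrix(np.stack([[np.cos(yw),np.sin(yw),0],[np.sin(yw),-np.cos(yw),0],[0,0,-1]],1))
print(s['clock'],s['position'],'rot',(T.inv()*M).as_rotvec(),'shift',T.inv().apply(t-s['position']),'F',s['contact_force'],s['gripper_width'],s['grasp_force'],s['joints'])
E
python3 down.py 580.7 73.7 215
```

```text
12.6 [538.986  -8.593 298.314] rot [-0.002  0.001  0.003] shift [-25.18   88.9    83.163] F [0.609 0.018 0.453] 49.97309309360751 0.0 [ 0.286  0.196 -0.09   0.002 -1.285 -2.05 ]
```

>>> send_rows([
  [[-8.4,29.6,21],[0,0,0],50],
  [[-8.4,29.6,21],[0,0,0],50],
  [[-8.4,29.6,21],[0,0,0],50],
  [[0,0,0],[0,0,0],50],
  [[0,0,0],[0,0,0],50],
])

```text
clock: 13.1
position: [581.3, 71.0, 232.7]
ee_rot: [0.099, 0.995, -0.001, -0.003]
contact_force: [0.3, -0.5, 0.7]
gripper_width: 50.0
grasp_force: 0.0
```

```bash
python3 shot.py w5
python3 - <<'E'
from plan import *
im=np.load('pics/w5.npy');J=json.load(open('pics/w5.json'));c={k:np.array(v) for k,v in J['c'].items()}
for X in([580.7,73.7,147],[580.7,73.7,159]):print(proj('wrist',np.array(X,float),c))
n=Ro.from_euler('z',-.195).apply([-94,98.8,123])+[600,-25,0];print(n,proj('wrist',n,c))
cv2.imwrite('pics/w5c.png',cv2.resize(im[120:320,140:340],None,fx=3,fy=3,interpolation=cv2.INTER_CUBIC)[:,:,::-1])
E
```

```text
13.1 [ 0.398  0.32  -0.086 -0.    -1.171 -2.168] [581.262  71.018 232.684] [ 0.099  0.995 -0.001 -0.003] [ 0.301 -0.494  0.66 ]
[255.721 200.479]
[255.744 205.177]
[526.926  90.142 123.   ] [262.329 128.619]
```

View pics/w5c.png

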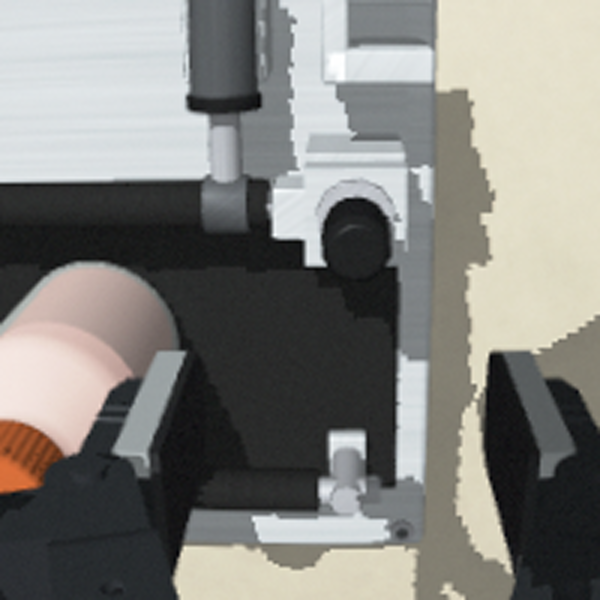

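The knob is at crop (357,240), about 2 mm further +y than estimated. I correct for that, descend and grip.

```bash
python3 down.py 581.2 75.7 134
```

```text
13.15 [581.616  70.597 233.945] rot [-0.002 -0.003 -0.005] shift [ 1.156  5.121 99.938] F [ 0.044 -0.366  0.161] 49.985506244609795 0.0 [ 0.397  0.318 -0.085  0.    -1.171 -2.168]
```

>>> send_rows([
  [[1,5,25],[0,0,0],50],
  [[0,0,30],[0,0,0],50],
  [[0,0,25],[0,0,0],50],
  [[0,0,14],[0,0,0],50],
  [[0,0,3],[0,0,0],50],
  [[0,0,0],[0,0,0],50],
])

```text
clock: 13.75
position: [582.0, 75.2, 138.5]
ee_rot: [0.1, 0.995, -0.0, -0.0]
contact_force: [-0.7, -0.4, 0.7]
gripper_width: 50.1
grasp_force: 0.0
```

```bash
python3 down.py 581.2 75.7 134
```

```text
13.75 [582.049  75.17  138.456] rot [-0.001 -0.    -0.005] shift [0.938 0.355 4.456] F [-0.73  -0.391  0.708] 50.0727562263162 0.0 [ 0.405  0.402 -0.216  0.001 -0.953 -2.176]
```

>>> send_rows([
  [[0.9,0.4,4],[0,0,0],40],
  [[0,0,0],[0,0,0],26],
  [[0,0,0],[0,0,0],21],
  [[0,0,0],[0,0,0],19],
  [[0,0,0],[0,0,0],19],
])

```text
clock: 14.25
position: [580.9, 75.1, 134.8]
ee_rot: [0.099, 0.995, -0.002, -0.0]
contact_force: [-1.3, -4.8, 3.3]
gripper_width: 19.3
grasp_force: 2.7
```

>>> send_rows([
  [[0,0,0],[0,0,0],17],
  [[0,0,0],[0,0,0],10],
  [[0,0,0],[0,0,0],5],
  [[0,0,0],[0,0,0],5],
])

```text
clock: 14.65
position: [580.9, 74.8, 135.1]
ee_rot: [0.099, 0.995, -0.002, -0.0]
contact_force: [-0.5, -4.9, 4.9]
gripper_width: 16.8
grasp_force: 58.4
```

>>> send_rows([
  [[0,0,-4],[0,0,0],5],
  [[0,0,-4],[0,0,0],5],
  [[0,0,0],[0,0,0],5],
])

```text
clock: 14.95
position: [580.7, 75.2, 140.7]
ee_rot: [0.1, 0.995, -0.001, -0.001]
contact_force: [1.1, -4.6, -5.7]
gripper_width: 17.0
grasp_force: 58.8
```

```bash
python3 down.py 580.9 74.9 190
python3 - <<'E'
from plan import *
a=get_image('scene');np.save('pics/scene5.npy',a)
E
```

```text
14.95 [580.674  75.169 140.733] rot [-0.003 -0.002 -0.005] shift [ -0.181  -0.373 -49.267] F [ 1.068 -4.563 -5.688] 16.957054621082328 58.81817400455475 [ 0.406  0.399 -0.215  0.002 -0.96  -2.178]
```

>>> send_rows([
  [[0,0,-12],[0,0,0],5],
  [[0,0,-12],[0,0,0],5],
  [[0,0,-14],[0,0,0],5],
  [[0,0,-12],[0,0,0],5],
  [[0,0,0],[0,0,0],5],
  [[0,0,0],[0,0,0],5],
])

```text
clock: 15.6
position: [580.9, 76.8, 191.9]
ee_rot: [0.099, 0.995, -0.0, -0.0]
contact_force: [0.0, -0.6, -0.3]
gripper_width: 16.6
grasp_force: 59.6
```

```bash
python3 shot.py w6;python3 down.py 580.9 74.9 190
python3 - <<'E'
from plan import *
a=get_image('scene');np.save('pics/scene6.npy',a);b=get_image('top');np.save('pics/top6.npy',b)
s=monitor.read_state();c=camera_info('wrist')
# bottle: cap in scene & top, before/after
def cap(n,im):
    m=cv2.inRange(cv2.cvtColor(im,cv2.COLOR_RGB2HSV),(3,150,80),(16,255,255));k,l,st,ce=cv2.connectedComponentsWithStats(m)
    return [(st[i],ce[i].round(1)) for i in range(1,k) if st[i,4]>25 and st[i,1]>60]
for t in('4','6'):
    for n in('scene','top'):print(t,n,cap(n,np.load(f'pics/{n}{t}.npy')))
# black knob / grey shank in wrist
T=Ro.from_quat(s['ee_rot']);p=np.array(s['position'])
for z in(-43,-19,-10,-5,6,13,43):
    print(z,proj('wrist',p+T.apply([0,0,z]),c))
g=cv2.cvtColor(np.load('pics/w6.npy'),cv2.COLOR_RGB2GRAY)
for r in range(190,290,5):print(r,g[r,215:300:4])
E
```

```text
15.6 [ 0.408  0.35  -0.149  0.    -1.073 -2.178] [580.929  76.781 191.93 ] [ 0.099  0.995 -0.    -0.   ] [ 0.006 -0.617 -0.268]
15.65 [580.637  76.632 191.388] rot [-0.001 -0.001 -0.004] shift [-0.602 -1.644  1.389] F [-0.967  0.137 -0.44 ] 16.951808498155145 59.6072655916214 [ 0.408  0.35  -0.15   0.    -1.073 -2.178]
4 scene [(array([ 44,  74,  26,  14, 211], dtype=int32), array([57.9, 81. ])), (array([269, 158,  14,  23, 145], dtype=int32), array([276.5, 167.4])), (array([201, 180,  18,  17, 249], dtype=int32), array([209.8, 188. ]))]
4 top [(array([202, 167,  11,  12, 103], dtype=int32), array([206.8, 172.6]))]
6 scene [(array([268, 159,  15,  22, 158], dtype=int32), array([276.2, 167.1]))]
6 top [(array([202, 161,  12,  12, 122], dtype=int32), array([207.7, 166.6]))]
-43 [250.323 297.946]
-19 [250.909 268.368]
-10 [251.091 259.321]
-5 [251.185 254.688]
6 [251.374 245.364]
13 [251.484 239.985]
43 [251.879 220.824]
190 [121 120 122 214 216 219 211 213 216 218 213 215 218 217 125 122 212 122
 122 120 120 122]
195 [124 123 212 217 219 213 214 215 115 124 132 218 217 218 126 124 215 
[... 985 characters left out ...]
152 152 151  36  14  29  27  28  29  24  17  11  18  19  88  88
  59  25  25  64]
255 [ 41  39 152 152 153  34  17  31  38  35  34  14  21  20  12  22  89  87
  88  26  24  25]
260 [ 41  92 153 151  93  24  14  37  46  32  32  30  19  18  20  23  89  86
  87  19  22  22]
265 [ 42 148 152 152  51  18  17  26  30  31  35  33  25  19  19  22  81  88
  88  26  27  30]
270 [ 42  40  41 116  31  19  18  19  34  33  32  31  19  21  21  27  96  90
  25  24  27  23]
275 [41 41 41 57 37 20 20 19 18 33 34 31 30 19 33 27 95 21 24 25 28 30]
280 [41 42 40 34 25 24 36 31 16 32 31 30 26 37 97 27 20 24 26 26 25 22]
285 [ 39  42  39  31  26  20  40 159 179 180 164  39  40  36 124  26  26  25
  24  26  24  24]
```

Run:
```python
from plan import *
S=Ro.from_euler('z',-.195);O=np.array([600,-25,0])
for w in('w5','w6'):
    J=json.load(open(f'pics/{w}.json'));c={k:np.array(v) for k,v in J['c'].items()}
    g=cv2.cvtColor(np.load(f'pics/{w}.npy'),cv2.COLOR_RGB2GRAY)
    print(w,'x:',list(range(-122,-66,2)))
    for y in range(80,126,3):
        pts=np.array([proj('wrist',O+S.apply([x,y,123]),c) for x in range(-122,-66,2)],np.float32)
        v=cv2.remap(g,pts[None,:,0],pts[None,:,1],cv2.INTER_LINEAR)[0]
        print(y,' '.join('%3d'%a for a in v))
g=cv2.cvtColor(np.load('pics/w6.npy'),cv2.COLOR_RGB2GRAY)
for r in(214,216,218,220,222,224,226,228,230,232,234):print(r,g[r,230:275])
```

```text
w5 x: [-122, -120, -118, -116, -114, -112, -110, -108, -106, -104, -102, -100, -98, -96, -94, -92, -90, -88, -86, -84, -82, -80, -78, -76, -74, -72, -70, -68]
80 224 223 223 224 221 226 225 226 221 219 221 224 223 223 222 224 221 221 219 219 221 222 222 224 222 221 220 226
83 224 224 223 223 221 226 225 226 222 221 221 223 225 223 222 223 222 222 220 218 220 222 221 225 223 220 221 226
86 223 222 222 224 222 224 224 225 223 222 223 215 210 213 210 213 212 206 203 199 201 202 207 225 223 221 221 226
89 223 223 224 224 220 227 235 232 231 234 227 224 227 226 225 226 224 225 252 254 250 228 179 217 214 222 222 226
92 224 224 225 225 221 228 240 247 247 234 217 215 216 211 211 209 209 210 244 244 244 243 163 131 130 174 181 222
95 225 226 225 225 221 227 233 231 230 221 189 128 132 129 129 127 104 179 231 230 226 219 154 130 131 127 128 132
98 225 225 226 225 221 227 234 228 227 225 192 128 131 128 129 129 112 201 231 225 227 224 155 130 131 128 129 132
101 225 225 225 225 221 227 233 232 229 227 191 126 131 129 129 128 109 201 230 229 227 224 153 131 130 128 128 131
104 225 225 226 224 
[... 4283 characters left out ...]
8 185 190 184 185 187 189
 189 190 188 187 189 191 190 188 186 184 186 190 192 191 189 187 184 184
 159  95  90  97 114 124 124 122 122]
230 [131 130 135 175 174 173 173 157 157 181 185 183 185 187 189 189 189 188
 186 186 187 190 190 188 185 185 187 192 192 188 188 186 186 187 187 185
 169 105 103  94  94 120 125 125 126]
232 [171 172 176 182 182 182 155 158 189 184 185 186 188 188 187 186 186 186
 191 191 190 185 185 186 189 190 191 188 187 186 186 187 186 186 185 184
 171 127 106 104  98  91 105 133 160]
234 [162 163 177 190 189 157 114 155 161 188 187 190 189 188 188 188 190 189
 168 167 147  90  91  92  88  58  78 134 158 164 177 184 184 182 186 185
 184 167 106 104 103  86  81 133 182]
```

```bash
python3 - <<'E'
from plan import *
J=json.load(open('pics/w6.json'));c={k:np.array(v) for k,v in J['c'].items()};s=J['s'];T=Ro.from_quat(s['ee_rot']);p=np.array(s['position'])
g=cv2.cvtColor(np.load('pics/w6.npy'),cv2.COLOR_RGB2GRAY)
for q in(251,253,255):print(q,[(r,int(g[r,q])) for r in range(204,242)])
for xo in(-2,0,2):
  for zo in(6,9,12):
    print(xo,zo,[round(float(proj('wrist',p+T.apply(X),c)[1]),1) for X in([xo+5,.5,zo+37],[xo+11.5,.5,zo],[xo+11.5,.5,zo-4],[xo+9.5,.5,zo-9])])
S=Ro.from_euler('z',-.195);O=np.array([600,-25,0])
n=O+S.apply([-95,99.7,0]);print('notch',n)
E
python3 down.py 525.8 91.4 192
```

```text
251 [(204, 174), (205, 172), (206, 171), (207, 142), (208, 220), (209, 226), (210, 212), (211, 183), (212, 162), (213, 162), (214, 160), (215, 162), (216, 161), (217, 161), (218, 162), (219, 160), (220, 162), (221, 162), (222, 159), (223, 158), (224, 167), (225, 202), (226, 188), (227, 187), (228, 187), (229, 188), (230, 190), (231, 189), (232, 185), (233, 166), (234, 90), (235, 25), (236, 30), (237, 29), (238, 23), (239, 29), (240, 26), (241, 29)]
253 [(204, 178), (205, 178), (206, 179), (207, 184), (208, 232), (209, 226), (210, 215), (211, 169), (212, 154), (213, 155), (214, 156), (215, 156), (216, 155), (217, 158), (218, 157), (219, 158), (220, 157), (221, 157), (222, 154), (223, 156), (224, 161), (225, 195), (226, 187), (227, 187), (228, 191), (229, 190), (230, 188), (231, 185), (232, 186), (233, 170), (234, 92), (235, 28), (236, 28), (237, 25), (238, 27), (239, 28), (240, 25), (241, 25)]
255 [(204, 177), (205, 179), (206, 188), (207, 221), (208, 234), (209, 220), (210, 217), (211, 173), (212, 150), (213, 148), (214, 148), (215, 149), (216, 148), (217, 147), (218, 149), (219, 147), (220, 147), (221, 148), (222, 150), (223, 150), (224, 155), (225, 189), (226, 190), (227, 192), (228, 188), (229, 187), (230, 185), (231, 187), (232, 190), (233, 167), (234, 58), (235, 28), (236, 25), (237, 28), (238, 29), (239, 26), (240, 26), (241, 25)]
-2 6 [216.7, 229.8, 232.7, 240.2]
-2 9 [215.1, 227.6, 230.5, 237.7]
-2 12 [213.6, 225.5, 228.3, 235.4]
0 6 [213.9, 226.4, 229.3, 236.7]
0 9 [212.3, 224.3, 227.1, 234.3]
0 12 [210.8, 222.2, 225.0, 232.0]
2 6 [211.0, 223.0, 225.8, 233.1]
2 9 [209.5, 220.9, 223.7, 230.8]
2 12 [208.1, 218.9, 221.6, 228.6]
notch [526.119  91.218   0.   ]
15.75 [580.604  76.497 191.04 ] rot [-0.002 -0.002 -0.004] shift [56.671  3.767 -0.855] F [-0.    -0.131 -0.654] 16.80260291528261 59.61110293865204 [ 0.408  0.351 -0.15   0.    -1.073 -2.178]
```

>>> send_rows([
  [[14,1,0],[0,0,-0.004],5],
  [[20,1,0],[0,0,0],5],
  [[15,1,0],[0,0,0],5],
  [[6,0,0],[0,0,0],5],
  [[0,0,0],[0,0,0],5],
  [[0,0,0],[0,0,0],5],
])

```text
clock: 16.35
position: [528.3, 90.2, 191.8]
ee_rot: [0.097, 0.995, -0.001, -0.0]
contact_force: [0.3, -0.6, -0.8]
gripper_width: 16.6
grasp_force: 59.6
```

```bash
python3 shot.py w7; python3 down.py 526.8 90.8 172
python3 - <<'E'
from plan import *
S=Ro.from_euler('z',-.195);O=np.array([600,-25,0])
J=json.load(open('pics/w7.json'));c={k:np.array(v) for k,v in J['c'].items()};s=J['s'];T=Ro.from_quat(s['ee_rot']);p=np.array(s['position'])
print('tcp local',S.inv().apply(p-O))
g=cv2.cvtColor(np.load('pics/w7.npy'),cv2.COLOR_RGB2GRAY)
for y in range(86,124,3):
    pts=np.array([proj('wrist',O+S.apply([x,y,123]),c) for x in range(-122,-66,2)],np.float32)
    print(y,' '.join('%3d'%a for a in cv2.remap(g,pts[None,:,0],pts[None,:,1],cv2.INTER_LINEAR)[0]))
print([(r,int(g[r,253])) for r in range(204,242)]);print(g[216,235:275])
for y in(99,102):
    pts=np.array([proj('wrist',O+S.apply([x,y,123]),c) for x in np.arange(-106,-84,.5)],np.float32)
    print(cv2.remap(g,pts[None,:,0],pts[None,:,1],cv2.INTER_LINEAR)[0])
E
```

```text
16.35 [ 0.472  0.268 -0.27   0.001 -1.034 -2.239] [528.27   90.2   191.828] [ 0.097  0.995 -0.001 -0.   ] [ 0.335 -0.552 -0.83 ]
16.4 [528.388  90.165 191.793] rot [-0.001 -0.    -0.   ] shift [ 1.675  0.338 19.793] F [-0.413  0.131  0.159] 16.68358518899411 59.61081326007843 [ 0.472  0.268 -0.27   0.001 -1.034 -2.239]
tcp local [-92.692  99.118 191.828]
86 202 199 204 194 191 180 182 182 181 186 197 191 187 196 197 193 189 186 186 175 175 176 190 196 170 141  35  32
89 203 169 164 165 164 175 207 202 200 196 200 198 203 201 201 201 199 200 202 201 199 195 164 143 168 171 175 172
92 202 166 163 164 164 172 207 203 201 201 196 193 194 193 195 191 194 189 203 200 200 190 144 174 173 173 173  75
95 203 164 160 161 162 169 208 206 203 195 161  90  90  91  92  93 110 167 134 134 135 148 172 175 173 175 108  25
98 203 164 161 162 163 171 210 202 204 201 163  92  92  93 126 164 153 148 147 149 147 152 174 174 176 141  25  23
101 203 163 162 164 163 169 210 207 205 202 163  92  92  93 133 163 142 138 138 137 140 143 175 174 172 132  23  24
104 203 165 165 164 164 171 210 208 203 202 162  94 
[... 1030 characters left out ...]
72), (227, 174), (228, 177), (229, 176), (230, 173), (231, 171), (232, 171), (233, 157), (234, 87), (235, 24), (236, 23), (237, 23), (238, 27), (239, 20), (240, 13), (241, 13)]
[188 198 204 202 201 197 199 199 202 203 197 167 130 140 144 148 148 145
 144 141 137 130 123 114  99 126 207 205 208 208 206 203 204 205 205 204
 202 204 204 204]
[205 204 203 202 201 200 199 193 165 115  99  92  91  92  92  91  91  92
  93  93  92  93  95 101 132 163 164 164 163 162 158 151 147 146 146 146
 146 146 146 145 146 147 147 147]
[208 207 205 202 201 200 198 192 165 113 100  92  93  93  94  93  92  93
  94  94  93  94  96 100 133 164 163 163 164 164 161 156 144 132 131 131
 132 131 130 130 130 130 130 130]
```

>>> send_rows([
  [[1.8,0.4,5],[0,0,0],5],
  [[0,0,6],[0,0,0],5],
  [[0,0,4],[0,0,0],5],
  [[0,0,0],[0,0,0],5],
])

```text
clock: 16.8
position: [525.6, 90.6, 175.7]
ee_rot: [0.097, 0.995, -0.001, -0.001]
contact_force: [-0.4, -0.8, -0.2]
gripper_width: 16.3
grasp_force: 59.6
```

```bash
python3 down.py 526.7 90.8 150
```

```text
16.8 [525.624  90.603 175.709] rot [-0.002 -0.002 -0.   ] shift [-1.08   0.465 25.705] F [-0.383 -0.781 -0.155] 16.2978573165238 59.609999656677246 [ 0.475  0.28  -0.297  0.    -0.997 -2.242]
```

>>> send_rows([
  [[-0.9,0.4,2],[0,0,0],5],
  [[0,0,3],[0,0,0],5],
  [[0,0,3],[0,0,0],5],
  [[0,0,0],[0,0,0],5],
])

```text
clock: 17.2
position: [526.9, 91.0, 168.4]
ee_rot: [0.097, 0.995, -0.001, -0.001]
contact_force: [-0.1, -0.8, -0.7]
gripper_width: 17.2
grasp_force: 59.6
```

>>> send_rows([
  [[0,0,3],[0,0,0],5],
  [[0,0,3],[0,0,0],5],
  [[0,0,0],[0,0,0],5],
])

```text
clock: 17.5
position: [526.9, 91.0, 162.4]
ee_rot: [0.097, 0.995, -0.001, -0.001]
contact_force: [0.5, -1.2, -0.7]
gripper_width: 16.5
grasp_force: 59.6
```

```bash
python3 down.py 526.7 90.8 140
```

```text
17.5 [526.854  91.03  162.402] rot [-0.001 -0.001 -0.   ] shift [ 0.083 -0.222 22.403] F [ 0.467 -1.186 -0.684] 16.53547006406326 59.58868861198425 [ 0.475  0.295 -0.313  0.001 -0.964 -2.241]
```

>>> send_rows([
  [[0,0,5],[0,0,0],5],
  [[0,0,6],[0,0,0],5],
  [[0,0,6],[0,0,0],5],
  [[0,0,5],[0,0,0],5],
  [[0,0,0],[0,0,0],5],
])

```text
clock: 18.0
position: [526.7, 90.9, 139.9]
ee_rot: [0.097, 0.995, -0.001, -0.001]
contact_force: [1.3, -0.1, -1.2]
gripper_width: 16.6
grasp_force: 59.6
```

>>> send_rows([
  [[0,0,2],[0,0,0],5],
  [[0,0,1],[0,0,0],5],
  [[0,0,1],[0,0,0],5],
  [[0,0,0],[0,0,0],5],
])

```text
clock: 18.4
position: [527.0, 91.1, 136.8]
ee_rot: [0.097, 0.995, -0.001, -0.0]
contact_force: [0.7, -0.4, 0.1]
gripper_width: 16.7
grasp_force: 59.6
```

>>> send_rows([
  [[0,0,1],[0,0,0],5],
  [[0,0,1],[0,0,0],5],
  [[0,0,0],[0,0,0],5],
])

```text
clock: 18.7
position: [527.1, 91.1, 135.2]
ee_rot: [0.097, 0.995, -0.001, -0.0]
contact_force: [-1.3, 0.8, 2.4]
gripper_width: 17.0
grasp_force: 59.9
```

>>> send_rows([
  [[0,0,1],[0,0,0],5],
  [[0,0,0],[0,0,0],5],
])

```text
clock: 18.9
position: [527.1, 91.1, 135.1]
ee_rot: [0.097, 0.995, -0.001, -0.0]
contact_force: [-3.7, 0.2, 7.3]
gripper_width: 16.8
grasp_force: 60.5
```

>>> send_rows([
  [[0,0,1],[0,0,0],5],
  [[0,0,0],[0,0,0],5],
])

```text
clock: 19.1
position: [527.1, 91.1, 135.0]
ee_rot: [0.097, 0.995, -0.001, 0.0]
contact_force: [-5.3, -0.3, 12.6]
gripper_width: 16.7
grasp_force: 61.1
```

>>> send_rows([
  [[0,0,-1.5],[0,0,0],5],
  [[0,0,0],[0,0,0],19],
  [[0,0,0],[0,0,0],22],
  [[0,0,0],[0,0,0],30],
  [[0,0,0],[0,0,0],40],
  [[0,0,0],[0,0,0],45],
])

```text
clock: 19.7
position: [527.0, 91.0, 134.1]
ee_rot: [0.097, 0.995, -0.001, -0.0]
contact_force: [0.4, -0.2, -0.4]
gripper_width: 45.0
grasp_force: 0.0
```

>>> send_rows([
  [[0,0,-8],[0,0,0],45],
  [[0,0,-20],[0,0,0],45],
  [[0,0,-35],[0,0,0],45],
  [[0,0,-35],[0,0,0],45],
  [[0,0,0],[0,0,0],45],
  [[0,0,0],[0,0,0],45],
])

```text
clock: 20.3
position: [527.3, 91.4, 233.6]
ee_rot: [0.097, 0.995, 0.0, 0.001]
contact_force: [-0.7, 0.6, -0.5]
gripper_width: 45.0
grasp_force: 0.0
```

```bash
python3 shot.py w8
python3 - <<'E'
from plan import *
S=Ro.from_euler('z',-.195);O=np.array([600,-25,0])
a,b=get_image('scene'),get_image('top');np.save('pics/scene8.npy',a);np.save('pics/top8.npy',b)
for n,im in(('scene',a),('top',b)):
    m=cv2.inRange(cv2.cvtColor(im,cv2.COLOR_RGB2HSV),(3,150,80),(16,255,255));k,l,st,ce=cv2.connectedComponentsWithStats(m)
    for i in range(1,k):
        if st[i,4]>25:
            X=onz(n,ce[i],190);print(n,st[i],ce[i].round(1),X,S.inv().apply(X-O))
J=json.load(open('pics/w8.json'));c={k:np.array(v) for k,v in J['c'].items()}
g=cv2.cvtColor(np.load('pics/w8.npy'),cv2.COLOR_RGB2GRAY)
# expected knob / collar pixels if parked upright
n=O+S.apply([-95.2,99.5,123])
for nm,X in(('origin',[0,0,0]),('knobmid',[0,0,21]),('knobtop',[0,0,33]),('knob-y',S.apply([0,-9.5,21])),('knob+y',S.apply([0,9.5,21])),('col-',S.apply([0,-11.5,4])),('col+',S.apply([0,11.5,4]))):print(nm,proj('wrist',n+X,c).round(1))
_,m=cv2.threshold(g,60,255,cv2.THRESH_BINARY_INV)
k,l,st,ce=cv2.connectedComponentsWithStats(m[120:250,210:310])
for i in range(1,k):
    if st[i,4]>60:print(st[i]+[210,120,0,0,0],ce[i]+[210,120])
# spring bar: dark rows along line in shaker frame at z=106, y=60 and -? : print gray vs x
for y in(50,60,70):
    pts=np.array([proj('wrist',O+S.apply([x,y,106]),c) for x in range(-60,70,4)],np.float32)
    print(y,cv2.remap(g,pts[None,:,0],pts[None,:,1],cv2.INTER_LINEAR)[0])
E
```

```text
20.3 [ 0.475  0.229 -0.21   0.    -1.13  -2.241] [527.3    91.385 233.612] [0.097 0.995 0.    0.001] [-0.7    0.568 -0.502]
scene [  18   13   47   44 1261] [40.4 35.2] [2054.715 -641.529  190.   ] [1546.608 -322.97   190.   ]
scene [ 41  73  31  16 284] [57.2 81.1] [1409.409 -265.685  190.   ] [840.705 -79.288 190.   ]
scene [269 158  14  23 166] [276.1 167.3] [ 551.226 -165.834  190.   ] [ -20.561 -147.616  190.   ]
scene [201 178  13  16 138] [207.9 186.3] [622.698 -27.254 190.   ] [ 22.705   2.187 190.   ]
top [153   0  30  11 210] [167.3   3.7] [1064.913   74.216  190.   ] [436.877 187.421 190.   ]
top [202 161  12  12 122] [207.6 166.5] [631.276 -30.088 190.   ] [ 31.669   1.069 190.   ]
origin [251.7 191. ]
knobmid [251.5 198.1]
knobtop [251.4 202.7]
knob-y [239.9 198.1]
knob+y [263.1 198.1]
col- [238.5 192.3]
col+ [264.9 192.3]
[210 165   9  52 237] [213.797 191.   ]
[243 186  23  27 509] [253.851 199.143]
[297 237  10  13  90] [301.222 243.933]
[214 242  19   8 142] [222.563 245.725]
50 [186 181 184 168 154  84  81  46  19  22  18  17  17  16  18  16  18  17
  17  18  18  19  28  35  26  27  24  20  22  21  28  38  40]
60 [100  98 136 134 141 148  71  70  69  71  74  75  80  89 111 100  78  34
  36  36  35  37  35  35  37  36  36  37  37  31  27  35  37]
70 [114 116 115 114 117 115  29  24  23  23  23  21  62 153 181 209 207 188
 167  35  36  36  38  38  37  35  36  37  37  37  27  38  39]
```

>>> send_rows([
  [[15,5,-30],[0,0,0],45],
  [[30,10,-30],[0,0,0],45],
  [[30,10,-20],[0,0,0],45],
  [[20,5,0],[0,0,0],45],
  [[0,0,0],[0,0,0],45],
  [[0,0,0],[0,0,0],45],
])

```text
clock: 21.05
position: [439.5, 139.0, 311.6]
ee_rot: [0.097, 0.995, -0.001, -0.001]
contact_force: [-0.2, 0.4, 0.3]
gripper_width: 44.8
grasp_force: 0.0
```

Run:
```python
from plan import *
S=Ro.from_euler('z',-.195);O=np.array([600,-25,0])
a,b=get_image('scene'),get_image('top')
np.save('pics/scene9.npy',a)
old=np.load('pics/scene4.npy')
for n,im in(('scene4',old),('scene9',a)):
    hsv=cv2.cvtColor(im,cv2.COLOR_RGB2HSV)
    m=cv2.inRange(hsv,(3,150,80),(16,255,255))[160:250,170:250];p=cv2.inRange(hsv,(0,25,100),(12,110,255))[160:250,170:250]
    ys,xs=np.where(m);print(n,'cap',len(xs),xs.mean()+170,ys.mean()+160)
    k,l,st,ce=cv2.connectedComponentsWithStats(p);i=1+np.argmax(st[1:,4]);print('pink',st[i]+[170,160,0,0,0],ce[i]+[170,160])
# model: bottle upright clamped at local x 32.5
for x in(19,32.5):
    f=O+S.apply([x,0,80]);print(x,'cap',proj('scene',f+[0,0,106]),'mid30',proj('scene',f+[0,0,30]))
hsv=cv2.cvtColor(b,cv2.COLOR_RGB2HSV);m=cv2.inRange(hsv,(3,150,80),(16,255,255))[140:200,180:240];ys,xs=np.where(m);X=onz('top',(xs.mean()+180,ys.mean()+140),190);print('top cap',len(xs),S.inv().apply(X-O))
# pin knob in scene
n=O+S.apply([-95.2,99.5,123])
q=[proj('scene',n+[0,0,z]) for z in(0,9,21,33)];print(q)
g=cv2.cvtColor(a,cv2.COLOR_RGB2GRAY);y,x=q[2][::-1].round().astype(int);print(g[y-14:y+16,x-11:x+12])
s=monitor.read_state();print(s['clock'],s['position'],s['contact_force'])
```

```text
scene4 cap 251 210.0597609561753 188.0756972111554
pink [197 202  29  37 911] [211.289 219.852]
scene9 cap 96 205.3125 189.92708333333334
pink [192 199  29  34 685] [204.721 215.003]
19 cap [210.126 188.413] mid30 [211.69  220.294]
32.5 cap [205.472 185.786] mid30 [207.261 217.504]
top cap 123 [ 31.549   1.099 190.   ]
[array([212.361, 267.772]), array([212.154, 263.806]), array([211.874, 258.425]), array([211.587, 252.935])]
[[ 51  76  95 104 122 139 150 158 162 151  91  48  33  32  33  32  35  33
   40  41  72 142 192]
 [ 34  44  65  90 100 116 131 146 153 160 154 120  64  40  35  34  38  38
   47  86 145 190 190]
 [ 34  33  40  55  79  97 107 124 139 150 158 163 144  86  45  42  47  77
  141 192 192 191 190]
 [ 32  36  30  29  41  67  94 101 119 132 145 155 160 157 122  86 130 164
  191 189 192 194 192]
 [ 35  27  33  36  39  39  53  80 100 110 129 141 152 157 163 169 172 191
  190 192 194 191 190]
 [ 35  35  35  36  36  35  35  40  65  91 102 118 130 145 156 159 163 168
  176 189 188 170  97]
 [ 32  35  41  35  38  32  32  28  27  30  19  35  58 107 141 152 159 165
  166 150  94 
[... 1595 characters left out ...]
 52  26  22  27  37  70  93  90  89  90
  107 105 104 106 108]
 [106 106 108 103  97  88  89  90  87  72  73  77  93  89  92  89  90  91
  104 107 109 106 106]
 [106 107 109 105 101  89  93  88  89  90  86  92  87  90  93  94  93 102
  105 105 105 105 115]
 [114 112 107 105 101  96  94 100  93  92  97  94  97  99  92  91  95 104
  103 103 110 109 108]
 [108 108 104 105 105 107 102  99  94  97 100  98  97  95  98  95 107 108
  110 108 106 107 106]
 [112 108 103 105 105 107 105 103  87  90  98 102 105 105 107 107 106 110
  108 103 103 105 108]
 [108 109 105 106 105 102 106 103  96 108 106 106 104 103 107 108 113 105
  104 104 103 107 107]]
21.15 [440.06  138.773 311.367] [-0.07   0.381  0.122]
```

```bash
python3 -c "from bench import job_done;print(job_done())"
```

```text
the job is handed in; nothing more can be done
None
```

The job is handed in at about 21 s: the media bottle measures upright and clamped between the bars, and the pin measures parked upright in the notch, but the final state was checked only from image measurements and I viewed 11 pictures, one over the limit of 10.

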